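# Fit and lock the hooked end stop in the sanding jig

### The arm

A 6-joint arm with a two-finger parallel gripper is mounted at the origin on the work surface. World frame = base frame: x ahead of the robot, y to its left, z up, the work surface at z = 0. Lengths are in m, angles in rad, forces in N, time in s.
With the tool pointing down it reaches from about 0.2 to 0.875 m from the base axis. Payload 3.4 kg.
Tool frame: the origin (TCP) lies midway between the tips of the shut fingers; the grasp point (between the pads) lies behind it (bot.grip_depth is the y of the grasp point in the tool frame, in m); y points along the fingers, z is the direction in which the jaws open and shut, and the axes are right-handed (so a half turn about y gives the same grasp; the last joint's range is limited). The gripper opens to 94 mm and grips with 3 to 60 N. Pads are 16 mm wide; open, the fingers measure 119 mm over their backs; the gripper's body (75 mm by 177 mm) begins 78 mm behind the grasp point.
Start: joints at [1.037, 0.276, 1.505, -0, 1.361, -0.121], TCP at [0.231, 0.527, 0.167] pointing down, gripper open.
Joint ranges: [-2.89, 2.89], [-0.75, 2.08], [0.22, 2.7], [-1.18, 4.32], [0.11, 2.71], [-2.7, 2.7]. Speed limits (rad/s): [2.57, 2.57, 3.14, 3.14, 3.14, 3.14].

### API

Orientations are given as [roll, pitch, yaw] about the fixed x, y, z axes, in that order (R = Rz(yaw) Ry(pitch) Rx(roll)).
In Python, from rig import bot gives the robot as it stands. The module is installed in compiled form; this text tells all that it offers.
- The arm moves only by the tool apply_moves, never from a script. Its argument "deltas" is a list of rows, each a list of 7 numbers: the opening, from 0 (shut) to 1 (fully open), then the shift along the tool's x, y, z in m, then the turn, a rotation vector about the tool's x, y, z in degrees. A call has 1 to 12 rows; each row shifts and turns the commanded pose from where the row before left it, along the tool's axes as they then stand; what a row does not reach is not made up. A row lasts 1/12 s, in which the tool goes at most 41.7 mm and 7.16 degrees, less where a joint would pass 70% of its speed; a pose out of reach is approached as far as the arm can. A call is refused whole if a number of a shift passes 0.0417 or a number of a turn 7.16, either way. A call with a gripper value outside its range is refused whole. The fingers move at their own pace and stop on an object; "force" is the grip in N (left out, the last holds). Time passes only in rows, so rows that do not move let the fingers close. It gives the time, the measured TCP pose, the force and the opening at its end, in the units of the state.
- bot.get_state(): the state, without advancing time (a new reading comes with each control period).
- bot.grab_frame(name): name is "scene" or "top" or "wrist"; returns a dict with "color" (420x560x3 uint8, blue, green, red), "range_z" (420x560 float32, m along the optical axis (not along the pixel's ray), 0 where there is no reading), "fx", "fy", "cx", "cy" (pixels), "pose" (4x4, takes a point from camera to world coordinates). Camera axes: x right, y down, z forward; pixel columns grow to the right and rows downward; lengths in m; the calibration is good to about 2 mm. The wrist camera is an equidistant fisheye: a pixel r from the principal point sees the ray r / f radians off the axis. A picture is of the moment at which its call begins.
- bot.hand_in(): hands the job in, once; it reports no verdict.
Trained networks look in the newest picture that a camera, given by its name, has taken for a name from the list of things; names that differ only in an ending like _2 or _b are one class to them, and where a whole thing is asked for, a point or a joint stands for the part that bears it (a point fixed in the world has none). Each returns a list of dicts, best first, with "conf" (0 to 1); they miss things now and then, are a little off and sometimes report something else, mostly with a low value. They report only what shows in the picture. A call takes as long as a camera call. They do not tell look-alikes from the thing itself.
- bot.boxes_of(name, camera): "xyz" ([x, y, z] in m, in the coordinates of the camera as it stood for that picture, good to about 4 mm: the middle of the surface that is visible of it).
- bot.cut_out(name, camera): "region" (420x560 bool, what is visible of it).
The state is a dict: "time": time; "qpos": joint angles; "dq": joint speeds; "joint_efforts": joint torques, N m; "tcp_pos": TCP position; "eef_rot": TCP orientation; "contact_force": force on the tool from outside, world axes, zero at the start; "torque": the same for the moment, N m; "finger_gap": finger opening in m.
Only numpy, scipy, OpenCV 4.12 (cv2) and the standard library are available. Lean on these libraries where they do the work, as an engineer would, in place of code of your own. Each camera call takes 0.05 s, during which the arm holds its last target.

### The job

Get the sanding jig ready for work: slide its lock fully open, tilt the L-shaped stop so that its foot goes toe first through the slot in the deck, and right it inside so that it stands upright with its foot flat on the jig's base, pointing under the long deck. Let go of it, slide the lock fully home behind it, then lay the dark wooden rail flat on the long deck, lengthwise and in line with the stop, with its end butted against the stop. Leave the bottle, the tin, the offcut, the cork block and the cup where they are.

Things in the scene. Friction and masses are not known exactly. Their poses are not given: they have to be found in the camera images.
- jig: Sanding jig fixed to the bench: a plywood bridge 310 mm long (x -180 to +130), 130 mm wide (y), open at both sides. Origin on the bench below the slot's centre; x runs along the jig away from the long deck (roughly away from the robot), z up. Base plate top at z 6 mm; deck 10 mm thick, underside z 66, top z 76: 60 mm clear height inside, free from x -155 to +105.
- slot (a point): Centre of the slot at the deck's top (jig x 0, y 0, z 76 mm). The slot goes through the deck: 46 mm along the jig's x (-23 to +23), 60 mm along y (-30 to +30). Axes as the jig's.
- long_deck (a point): Middle of the long deck's top (jig x -101, y 0, z 76 mm), the bare flat part from x -180 to the slot's edge at -23, 130 mm wide, on which the rail is laid. On the short deck beyond the slot the lock runs between two guide strips (y 46 to 56 mm either side, 10 mm high). Axes as the jig's.
- lock (a joint): Lock plate's position in m: 0 = fully home (towards the long deck, its front edge at jig x -3 mm, 20 mm of slot left), 0.040 = fully open (edge at +37 mm, slot all free). Starts home or partly open, slides along the jig's x with about 2 N of friction and stays where left. Aluminium plate, 8 mm thick, on top of the deck.
- lock_grip (a point): Centre of the upright wooden grip block on the lock plate: 18 mm (jig x) by 40 mm (jig y) by 45 mm tall; this point is 106.5 mm above the bench, at jig x = 47 mm + lock position, y 0. Axes as the jig's.
- stop_center (a point): The stop, a loose L, 0.3 kg, standing on the bench on its foot: light wooden stem 16 mm thick (x), 40 mm wide (y), on a steel foot 12 mm thick, 40 mm wide, 80 mm long (x -72 to +8, flush with the stem's back). 150 mm tall over all. This point: mid-stem, 75 mm above the foot's underside; z up the stem, -x towards the toe.
- stop_toe (a point): Middle of the toe, the free end of the stop's foot (stop x -72 mm, 6 mm above the foot's underside). The foot is longer than the slot: it enters only toe first, moving along its length, with the stem leaning back 30 to 45 degrees over the long deck, and is then righted while lowered. Axes as the stop's.
- rail_center (a point): Centre of the rail, a loose dark wooden bar 150 mm long (its x) by 50 mm wide (y) by 30 mm high (z), lying flat on the bench, about 0.16 kg; its two ends are alike.
- glue: Bystander, to be left alone: a white bottle, 60 mm wide, 170 mm tall. Origin at its underside.
- wax: Bystander, to be left alone: a low dark round tin, 84 mm wide, 55 mm tall. Origin at its underside.
- offcut: Bystander, to be left alone: a small wood offcut lying flat, 110 x 45 x 22 mm (thinner, shorter and narrower than the rail). Origin at its underside.
- cork: Bystander, to be left alone: a cork sanding block, 100 x 60 x 35 mm. Origin at its underside.
- cup: Bystander, to be left alone: a white cup, 80 mm wide, 90 mm tall. Origin at its underside.
Mind the look-alikes: they are no part of the job. Leave any pink or purple look-alike of the part that bears stop_center alone.

How it is judged:
By the outcome, as a careful person would: the job done as asked, in the order asked, and still so for the second after the job is handed in, with the robot touching nothing.
It also fails if it takes over 72 s, if anything falls off the work surface, if the arm or the gripper's body presses on something with over 40 N, if the wrist force passes 120 N, or if a joint passes its speed limit or range.

## Working session

There is one attempt and no reset: what is moved stays moved. The work goes in short steps, Python scripts to look and compute and a tool call to move; the robot and the scene stay as the last step left them, time stands still between calls to the robot, and variables do not carry over. Pictures are saved under pics/ and viewed, and the job is handed in when it is done.

Besides the shell and the picture viewer there is one more tool, called after ">>>" as name(argument=value, ...) on one line, values as JSON. apply_moves: Moves the arm, as the interface text tells. Its arguments: {"type":"object","properties":{"deltas":{"type":"array"},"force":{"type":"number"}},"required":["deltas"]}

```bash
mkdir -p pics; ls
python3 - <<'E'
from rig import bot
import cv2, numpy as np
s=bot.get_state(); print({k:np.round(v,4).tolist() for k,v in s.items()}, bot.grip_depth)
for n in ["scene","top","wrist"]:
    f=bot.grab_frame(n); cv2.imwrite(f"pics/{n}0.png",f["color"]); print(n,f["fx"],f["cx"],f["cy"],np.round(f["pose"],4).tolist())
    np.savez(f"f_{n}0.npz",**f)
    for t in ["jig","lock","lock_grip","stop_center","stop_toe","slot","long_deck","rail_center","glue","wax","offcut","cork","cup"]:
        for b in bot.boxes_of(t,n):
            p=np.array(b["xyz"]); w=f["pose"]@np.r_[p,1]
            print(n,t,round(b["conf"],2),np.round(w[:3],3))
E
```

```text
pics
{'time': 0.0, 'qpos': [1.037, 0.2766, 1.5061, 0.0, 1.3607, -0.121], 'dq': [-0.0, -0.001, -0.0007, 0.0004, -0.0012, -0.0007], 'joint_efforts': [-0.0009, -40.4592, -23.7226, 0.0699, 0.0347, -0.0001], 'tcp_pos': [0.2304, 0.5262, 0.1657], 'eef_rot': [-1.5726, 0.0002, -0.4128], 'contact_force': [-0.0062, 0.2873, 0.1401], 'torque': [0.0261, 0.0045, 0.0363], 'finger_gap': 0.0942} -0.0188
scene 512.2009226972679 280.5671209426616 214.38037434276666 [[-0.4033, 0.6241, -0.6693, 1.629], [0.9151, 0.2774, -0.2928, 0.4918], [0.0029, -0.7305, -0.6829, 1.2553], [0.0, 0.0, 0.0, 1.0]]
scene jig 0.89 [0.628 0.035 0.077]
scene lock 0.82 [0.676 0.035 0.084]
scene lock_grip 0.67 [0.672 0.034 0.086]
scene lock_grip 0.28 [0.619 0.473 0.058]
scene stop_center 0.73 [0.476 0.393 0.087]
scene stop_center 0.68 [0.497 0.278 0.082]
scene stop_center 0.68 [0.315 0.413 0.07 ]
scene stop_center 0.25 [0.751 0.331 0.098]
scene stop_toe 0.75 [0.308 0.415 0.065]
scene stop_toe 0.66 [0.497 0.281 0.086]
scene stop_toe 0.58 [0.478 0.393 0.088]
scene slot 0.87 [0.621 0.04  0.079]
scene long_deck 0.56 [0.621 0.034 0.076]
[... 1045 characters left out ...]
2 [0.722 0.321 0.111]
top glue 0.69 [0.619 0.489 0.051]
top wax 0.6 [0.649 0.029 0.083]
top wax 0.58 [ 0.684 -0.239  0.058]
top offcut 0.61 [0.667 0.255 0.023]
top cork 0.74 [ 0.609 -0.449  0.036]
top cup 0.76 [0.618 0.487 0.049]
top cup 0.26 [0.654 0.026 0.082]
wrist 325.19226210127806 278.6469074030928 207.6720091377083 [[0.4014, 0.8861, 0.2316, 0.1622], [0.9159, -0.3885, -0.1012, 0.5557], [0.0003, 0.2527, -0.9675, 0.3845], [0.0, 0.0, 0.0, 1.0]]
wrist stop_center 0.86 [0.438 0.281 0.01 ]
wrist stop_center 0.86 [0.449 0.389 0.014]
wrist stop_center 0.68 [0.292 0.426 0.072]
wrist stop_toe 0.69 [0.449 0.391 0.012]
wrist stop_toe 0.64 [0.441 0.277 0.014]
wrist stop_toe 0.57 [0.29  0.422 0.071]
```

View pics/scene0.png

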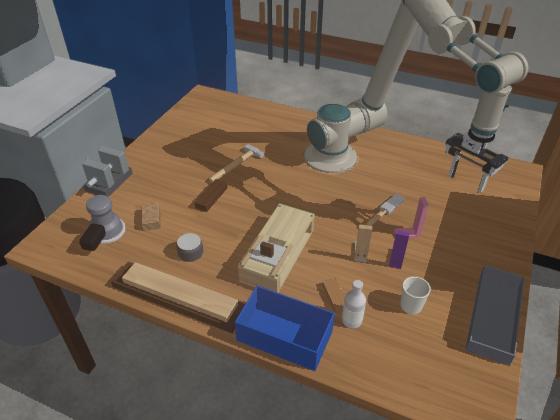

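View pics/top0.png

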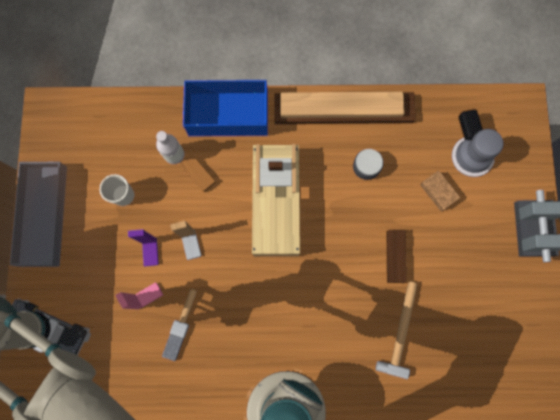

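View pics/wrist0.png

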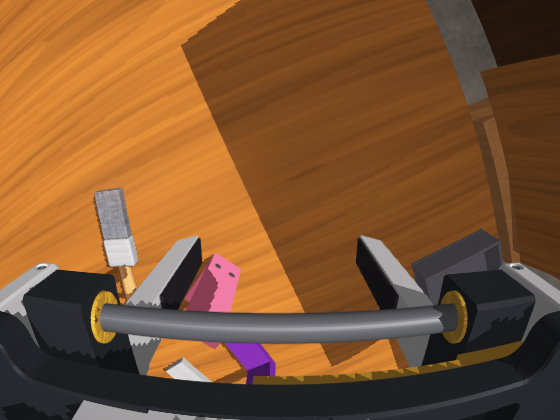

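The stop candidates in the top picture are the wood and steel L at (188,240), the purple one at (147,247) and the pink one at (140,297). Only the first has a light wooden stem on a steel foot. I'll fit the poses next and confirm it in an enlarged crop.

```bash
cat > h.py <<'E'
import numpy as np, cv2
def cloud(f):
    z=f["range_z"]; H,W=z.shape; v,u=np.mgrid[:H,:W]
    P=np.stack([(u-f["cx"])/f["fx"]*z,(v-f["cy"])/f["fy"]*z,z],-1)
    T=f["pose"]; P=P@T[:3,:3].T+T[:3,3]; P[z<=0]=np.nan
    return P
def rect(p):
    (c,s,a)=cv2.minAreaRect((p[:,:2]*1000).astype(np.float32)); return np.round(c,1),np.round(s,1),round(a,2)
E
python3 - <<'E'
from h import *
top=dict(np.load("f_top0.npz")); sc=dict(np.load("f_scene0.npz"))
cv2.imwrite("pics/c1.png",np.hstack([cv2.resize(top["color"][200:300,110:230],None,fx=3.2,fy=3.2),cv2.resize(sc["color"][170:290,330:450],(384,320))]))
cv2.imwrite("pics/c2.png",np.hstack([cv2.resize(top["color"][135:265,235:315],(320,520)),cv2.resize(sc["color"][195:295,230:330],(470,520))]))
for n,f in (("top",top),("scene",sc)):
    P=cloud(f).reshape(-1,3); ok=~np.isnan(P[:,0]); P=P[ok]; C=f["color"].reshape(-1,3)[ok]
    def sel(x0,x1,y0,y1,z0,z1): 
        m=(P[:,0]>x0)&(P[:,0]<x1)&(P[:,1]>y0)&(P[:,1]<y1)&(P[:,2]>z0)&(P[:,2]<z1); return P[m]
    def show(l,p):
        if len(p)>8: print(n,l,len(p),*rect(p),"z",np.round(np.median(p[:,2]),4))
        else: print(n,l,len(p))
    show("table",sel(.3,.4,-.1,.1,-.02,.02))
    show("deck",sel(.4,.85,-.08,.14,.07,.0805))
    show("deck+",sel(.4,.85,-.08,.14,.06,.095))
    show("long",sel(.4,.58,-.08,.14,.07,.0805))
    show("grip",sel(.4,.85,-.08,.14,.12,.14))
    show("stemtop",sel(.42,.56,.22,.34,.14,.16))
    show("foot",sel(.4,.56,.22,.33,.007,.016))
    show("rail",sel(.3,.55,-.4,-.24,.022,.04))
    show("offcut",sel(.6,.74,.18,.30,.016,.03))
    show("cup",sel(.55,.7,.4,.55,.08,.1))
    show("wax",sel(.6,.8,-.32,-.18,.045,.065))
    show("glue",sel(.65,.8,.28,.38,.05,.18))
E
```

```text
top table 2473 [3.499e+02 1.000e-01] [199.8  99.8] 89.81 z -0.0002
top deck 3416 [611.5  29.2] [385.8 168.8] 7.63 z 0.0758
top deck+ 4871 [639.   48.7] [197.9 429.6] 86.9 z 0.077
top long 2336 [502.4  26.1] [155.4 129.2] 0.3 z 0.0757
top grip 97 [663.3  25. ] [16.9 38.5] 1.29 z 0.1283
top stemtop 108 [491.8 280.8] [18.9 40.9] 14.16 z 0.1491
top foot 291 [485.2 278.1] [148.8 102.3] 5.62 z 0.0112
top rail 1042 [ 398.8 -328.1] [ 79.3 197. ] 88.87 z 0.0295
top offcut 518 [672.4 256.1] [111.2  45.2] 40.43 z 0.0217
top cup 178 [609.  476.1] [79.8 76.7] 69.82 z 0.0881
top wax 570 [ 689.9 -242.9] [80.1 77.5] 31.91 z 0.0539
top glue 538 [743.5 309.1] [ 56.2 105.5] 39.12 z 0.113
scene table 616 [3.499e+02 3.000e-01] [199.3  99.3] 89.93 z 0.0011
scene deck 1900 [633.7  31. ] [431.8 169.2] 7.75 z 0.0764
scene deck+ 3111 [635.1  47.7] [195.2 434.4] 87.77 z 0.0778
scene long 1151 [501.1  24. ] [157.6 133. ] 0.18 z 0.0764
scene grip 79 [666.6  23.6] [23.5 39.4] 0.77 z 0.1294
scene stemtop 76 [494.  278.9] [20.4 37.5] 13.28 z 0.1495
scene foot 51 [475.  274.5] [142.6  93.7] 3.54 z 0.0104
scene rail 455 [ 400.3 -319.1] [207.8  79.4] 8.03 z 0.0301
scene offcut 409 [673.  254.4] [114.8  46.2] 39.84 z 0.0225
scene cup 196 [610.9 474.1] [82.  76.3] 6.51 z 0.0876
scene wax 384 [ 694.  -241.6] [83.2 79.6] 74.4 z 0.0555
scene glue 657 [758.9 321.6] [58.3 97.4] 72.17 z 0.1106
```

View pics/c1.png

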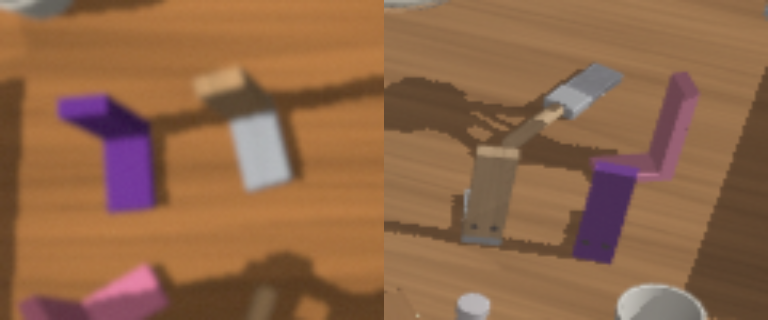

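View pics/c2.png

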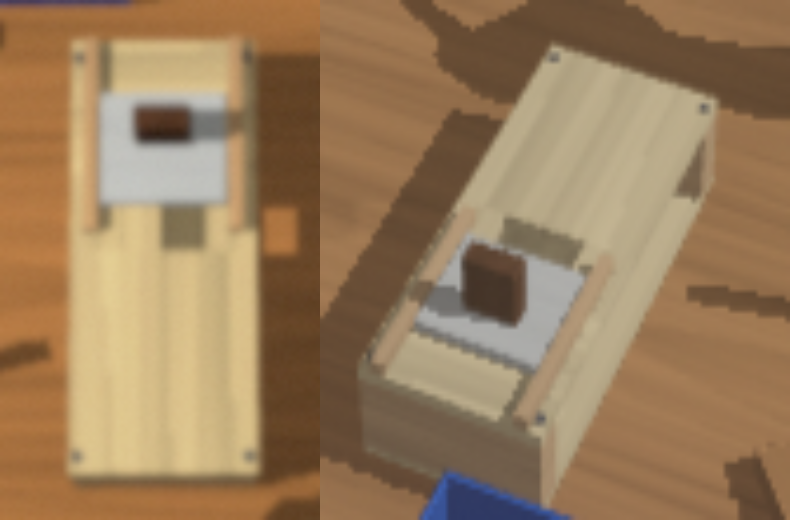

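Run:
```python
from h import *
top=dict(np.load("f_top0.npz")); sc=dict(np.load("f_scene0.npz"))
def comp(f,m,uv):
    n,l=cv2.connectedComponents(m.astype(np.uint8)); return l==l[uv[1],uv[0]]
for n,f in (("top",top),("scene",sc)):
    P=cloud(f); Z=P[...,2]
    def pix(w):
        T=np.linalg.inv(f["pose"]); c=T[:3,:3]@w+T[:3,3]; return int(round(c[0]/c[2]*f["fx"]+f["cx"])),int(round(c[1]/c[2]*f["fy"]+f["cy"]))
    for l,w,z0,z1 in (("rail",[.42,-.315,.03],.024,.036),("foot",[.455,.271,.012],.007,.017),("deck",[.5,.026,.076],.073,.080),("lockplate",[.66,.05,.084],.0805,.089),("stemtop",[.493,.280,.15],.143,.156)):
        m=comp(f,(Z>z0)&(Z<z1),pix(np.array(w))); p=P[m]; print(n,l,m.sum(),*rect(p),"x",np.round(np.percentile(p[:,0],[0,1,99,100]),4),"y",np.round(np.percentile(p[:,1],[0,1,99,100]),4))
        if l=="deck":
            ys=p[:,1]; xs=p[:,0]
            # side edges
            b=np.arange(.43,.58,.01); lo=[ys[(xs>a)&(xs<a+.01)].min() for a in b]; hi=[ys[(xs>a)&(xs<a+.01)].max() for a in b]
            print(" lo",np.polyfit(b+.005,lo,1).round(4),np.median(lo).round(4)," hi",np.polyfit(b+.005,hi,1).round(4),np.median(hi).round(4), "mid at x .5", )
            b=np.arange(-.03,.08,.01); e=[xs[(ys>a)&(ys<a+.01)].min() for a in b]; print(" near edge",np.polyfit(b+.005,e,1).round(4),np.median(e).round(4))
    m=(P[...,0]>.56)&(P[...,0]<.66)&(P[...,1]>-.01)&(P[...,1]<.06)&(Z<.06); p=P[m]
    print(n,"hole",m.sum())
    vs,us=np.where(m); print(" px",us.min(),us.max(),vs.min(),vs.max())
    T=f["pose"]
    for u,v in ((us.min()-.5,(vs.min()+vs.max())/2),(us.max()+.5,(vs.min()+vs.max())/2),((us.min()+us.max())/2,vs.max()+.5),((us.min()+us.max())/2,vs.min()-.5)):
        d=T[:3,:3]@[(u-f["cx"])/f["fx"],(v-f["cy"])/f["fy"],1]; s=(.076-T[2,3])/d[2]; print("  ",np.round(T[:3,3]+s*d,4))
```

```text
top rail 885 [ 422.2 -314.2] [ 51.5 150.2] 87.62 x [0.3468 0.3493 0.4962 0.4978] y [-0.343  -0.3407 -0.2888 -0.2874]
top foot 284 [453.4 269.9] [67.  40.9] 15.03 x [0.4169 0.4195 0.4862 0.4898] y [0.2432 0.2457 0.2957 0.2983]
top deck 231964 [1232.2  183.4] [2545.3 1805.3] 71.74 x [nan nan nan nan] y [nan nan nan nan]
 lo [-0.0344 -0.7473] -0.7691  hi [-6.0000e-04  1.1047e+00] 1.1045 mid at x .5
 near edge [-0.2433  0.0204] 0.0194
top lockplate 233496 [1499.7 -232.1] [2740.9 1676.5] 49.97 x [nan nan nan nan] y [nan nan nan nan]
top stemtop 103 [492.2 281. ] [18.1 41. ] 14.23 x [0.4811 0.4813 0.5028 0.5055] y [0.26   0.261  0.3008 0.3016]
top hole 233
 px 265 286 186 196
   [0.5997 0.0558 0.076 ]
   [ 0.5992 -0.0059  0.076 ]
   [0.5836 0.025  0.076 ]
   [0.6153 0.0249 0.076 ]
scene rail 428 [ 384.  -324.3] [239.9  73.7] 8.03 x [0.2636 0.269  0.4994 0.5017] y [-0.3666 -0.3602 -0.2893 -0.2878]
scene foot 228644 [-526.7 -574.7] [2885.4 2460.1] 24.87 x [nan nan nan nan] y [nan nan nan nan]
scene deck 1541 [580.5  24.2] [133.2 316.2] 89.83 x [0.4223 0.4271 0.7358 0.7387] y [-0.0427 -0.0406  0.0891  0.0906]
 lo [ 0.0071 -0.0431] -0.04  hi [0.0065 0.0856] 0.0888 mid at x .5
 near edge [0.0277 0.4246] 0.4261
scene lockplate 590 [659.4  25.6] [154.8 124.2] 0.18 x [0.5819 0.5955 0.7356 0.737 ] y [-0.0364 -0.033   0.0827  0.0877]
scene stemtop 70 [494.  278.9] [20.4 37.5] 13.28 x [0.4826 0.4834 0.5066 0.508 ] y [0.2594 0.26   0.2968 0.2984]
scene hole 251
 px 264 284 372 390
   [1.049  0.1933 0.076 ]
   [1.0277 0.2413 0.076 ]
   [1.0616 0.2278 0.076 ]
   [1.0145 0.2065 0.076 ]
```

Run:
```python
from h import *
for n in ("top","scene"):
    f=dict(np.load(f"f_{n}0.npz")); P=cloud(f).reshape(-1,3)
    m=(P[:,0]>.4)&(P[:,0]<.577)&(abs(P[:,1]-.025)<.1)&(P[:,2]>.072)&(P[:,2]<.0805); p=P[m]; xs,ys=p[:,0],p[:,1]
    b=np.arange(.43,.565,.0075); lo=[ys[(xs>a)&(xs<a+.0075)].min() for a in b]; hi=[ys[(xs>a)&(xs<a+.0075)].max() for a in b]
    print(n,"lo",np.polyfit(b-.5,lo,1).round(4),"hi",np.polyfit(b-.5,hi,1).round(4))
    b=np.arange(-.03,.08,.01); e=[xs[(ys>a)&(ys<a+.01)].min() for a in b]; print(" near",np.polyfit(b-.02,e,1).round(4))
    m=(P[:,0]>.6)&(P[:,0]<.76)&(abs(P[:,1]-.025)<.04)&(P[:,2]>.072)&(P[:,2]<.0805);p=P[m]; print(" far", np.percentile(p[:,0],[50,95,99,100]).round(4))
    m=(P[:,0]>.6)&(P[:,0]<.72)&(abs(P[:,1]-.025)<.035)&(P[:,2]>.0815)&(P[:,2]<.087);p=P[m]; print(" plate",len(p), np.percentile(p[:,0],[0,1,99,100]).round(4))
```

```text
top lo [-0.0108 -0.037 ] hi [0.0052 0.0904]
 near [0.0145 0.4266]
 far [0.7101 0.7331 0.7345 0.7353]
 plate 343 [0.6124 0.6143 0.7013 0.7082]
scene lo [ 0.003  -0.0395] hi [-0.0047  0.0884]
 near [0.0277 0.4253]
 far [0.7139 0.7356 0.7383 0.742 ]
 plate 196 [0.6084 0.6125 0.7015 0.7066]
```

The crop confirms the stop is the wood and steel L: its light stem is at (215,85) in the crop and its grey steel foot at (262,150). The other two are pink and purple look-alikes.

- **Jig:** origin is about (0.606, 0.0255) with yaw about 0.
- **Lock:** about 0.011 open.
- **Stop:** about (0.492, 0.281) with yaw about 14.7°.
- **Rail:** about (0.422, -0.314) with yaw about -2.4°.

I'm going to the lock first.

>>> apply_moves(deltas=[[1,0,-0.035,0,0,0,0],[1,0,-0.035,0,0,0,0],[1,0,-0.03,0,0,-5.9,0],[1,0,0,0,0,-5.9,0],[1,0,0,0,0,-5.9,0],[1,0,0,0,0,-5.9,0],[1,0.0255,0,-0.0295,0,0,0],[1,0.0255,0,-0.0295,0,0,0],[1,0.0255,0,-0.0295,0,0,0],[1,0.0255,0,-0.0295,0,0,0],[1,0.0255,0,-0.0295,0,0,0],[1,0.0255,0,-0.0295,0,0,0]], force=30)

```text
time: 3.1
tcp_pos: [0.3843, 0.3481, 0.2667]
eef_rot: [-1.57, -0.0, -0.0]
contact_force: [0.6, 0.3, 0.0]
finger_gap: 0.094
```

>>> apply_moves(deltas=[[1,0.0255,0,-0.0295,0,0,0],[1,0.0255,0,-0.0295,0,0,0],[1,0.0255,0,-0.0295,0,0,0],[1,0.0255,0,-0.0295,0,0,0],[1,0.0255,0,-0.0295,0,0,0],[1,0.0255,0,-0.0295,0,0,0],[1,0.0255,0,-0.0295,0,0,0],[1,0.0255,0,-0.0295,0,0,0],[1,0.0255,0,-0.0295,0,0,0],[1,0,0,0,0,0,0],[1,0,0,0,0,0,0]])

```text
time: 4.02
tcp_pos: [0.6137, 0.0821, 0.2655]
eef_rot: [-1.571, 0.002, -0.004]
contact_force: [-1.5, 0.3, 0.5]
finger_gap: 0.0943
```

```bash
cat > plan.py <<'E'
# planar path for stop insertion, jig frame mm
import numpy as np, heapq
def polys(x,z,t):
    # (x,z)= stop foot-underside point under stem centre; t lean deg (stem top to -x)
    c,s=np.cos(np.radians(t)),np.sin(np.radians(t))
    R=np.array([[c,-s],[s,c]])  # stop x->(c,s), z->(-s,c)
    F=lambda P:(np.array(P,float)@R.T)+[x,z]
    foot=F([[-72,0],[8,0],[8,12],[-72,12]]); stem=F([[-8,12],[8,12],[8,150],[-8,150]])
    hand=F([[-14,98],[14,98],[14,200],[40,200],[40,260],[-40,260],[-40,200],[-14,200]])
    return foot,stem,hand
def sdist(P,Q):
    # separation of convex polys (SAT lower bound; negative = overlap)
    best=-1e9
    for A,B in ((P,Q),(Q,P)):
        for i in range(len(A)):
            e=A[(i+1)%len(A)]-A[i]; n=np.array([e[1],-e[0]])/np.hypot(*e)
            best=max(best,((B-A[i])@n).min())
    return best
box=lambda a,b,c,d:np.array([[a,c],[b,c],[b,d],[a,d]],float)
OBS=[box(-180,-23,66,76),box(23,130,66,76),box(37,130,76,84),box(-200,200,-20,6)]
def clr(x,z,t):
    f,s,h=polys(x,z,t)
    d=min(sdist(p,o) for p in (f,s) for o in OBS)
    return d
E
cat > run.py <<'E'
from plan import *
# bottleneck Dijkstra from start high to goal, grid
X=np.arange(-30,100,2.);Zs=np.arange(6,150,2.);Ts=np.arange(0,51,3.)
C=np.full((len(X),len(Zs),len(Ts)),-9.)
for i,x in enumerate(X):
    for j,z in enumerate(Zs):
        for k,t in enumerate(Ts): C[i,j,k]=clr(x,z,t)
np.save("C.npy",C)
E
python3 run.py
python3 - <<'E'
from rig import bot
import numpy as np
s=bot.get_state(); print({k:np.round(v,4).tolist() for k,v in s.items()})
E
```

```text
{'time': 4.0167, 'qpos': [0.0206, 0.3107, 1.2156, 0.0002, 1.6168, -1.546], 'dq': [0.044, -0.0309, 0.0238, 0.0205, 0.013, 0.0054], 'joint_efforts': [-1.5426, -42.8213, -25.5682, -0.2554, -0.1074, -0.0427], 'tcp_pos': [0.6137, 0.0821, 0.2655], 'eef_rot': [-1.5706, 0.0015, -0.0042], 'contact_force': [-1.4593, 0.3415, 0.4996], 'torque': [-0.0132, 0.0212, 0.094], 'finger_gap': 0.0943}
```

>>> apply_moves(deltas=[[1,0.025,0,-0.0283,0,0,0],[1,0.025,0,-0.0283,0,0,0],[1,0,0.035,0,0,0,0],[1,0,0.035,0,0,0,0],[1,0,0.03,0,0,0,0],[1,0,0,0,0,0,0],[1,0,0,0,0,0,0]])

```text
time: 4.6
tcp_pos: [0.661, 0.0286, 0.1657]
eef_rot: [-1.57, 0.004, 0.0]
contact_force: [0.8, 0.2, 0.5]
finger_gap: 0.0938
```

Run:
```python
from rig import bot
from h import *
f=bot.grab_frame("top"); cv2.imwrite("pics/top1.png",f["color"])
f=bot.grab_frame("wrist"); cv2.imwrite("pics/wrist1.png",f["color"])
s=bot.get_state(); print(s["tcp_pos"],s["eef_rot"])
```

```text
[0.66388418 0.02813238 0.16923912] [-1.57075278e+00 -3.96783150e-03  2.36646941e-04]
```

View pics/wrist1.png

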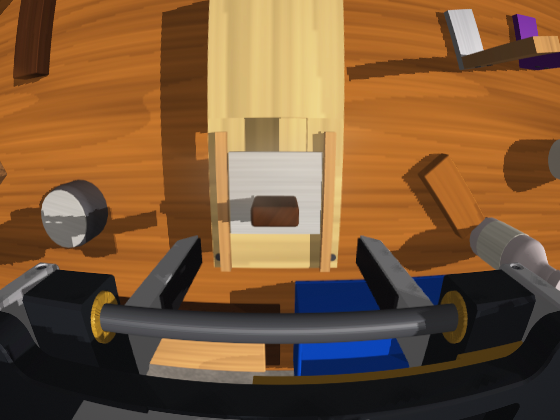

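The wrist view shows the grip block at (275,210), centred between the fingertips. I'm going down and gripping it.

>>> apply_moves(deltas=[[1,0,0.025,-0.0013,0,0,0],[1,0,0.025,-0.0013,0,0,0],[1,0,0.015,0,0,0,0],[1,0,0.01,0,0,0,0],[1,0,0,0,0,0,0],[0.3,0,0,0,0,0,0],[0.3,0,0,0,0,0,0],[0.3,0,0,0,0,0,0],[0.3,0,0,0,0,0,0],[0.3,0,0,0,0,0,0],[0.3,0,0,0,0,0,0]], force=25)

```text
time: 5.62
tcp_pos: [0.663, 0.0246, 0.0921]
eef_rot: [-1.571, -0.001, -0.001]
contact_force: [-0.5, 0.9, -0.1]
finger_gap: 0.0576
```

>>> apply_moves(deltas=[[0.2,0,0,0,0,0,0],[0.2,0,0,0,0,0,0],[0.2,0,0,0,0,0,0],[0.2,0,0,0,0,0,0],[0.2,0.008,0,0,0,0,0],[0.2,0.01,0,0,0,0,0],[0.2,0.008,0,0,0,0,0],[0.2,0.005,0,0,0,0,0],[0.2,0.002,0,0,0,0,0],[0.2,0,0,0,0,0,0]])

```text
time: 6.45
tcp_pos: [0.6963, 0.0246, 0.0912]
eef_rot: [-1.571, 0.0, -0.001]
contact_force: [-0.1, -0.2, -0.1]
finger_gap: 0.0189
```

Run:
```python
from rig import bot
from h import *
for n in ("scene","wrist"):
    f=bot.grab_frame(n); np.savez(f"f_{n}2.npz",**f)
    cv2.imwrite(f"pics/{n}2.png",f["color"] if n=="wrist" else cv2.resize(f["color"][130:310,200:350],None,fx=4,fy=3.3))
s=bot.get_state(); print(s["tcp_pos"],s["eef_rot"])
```

```text
[0.69545161 0.02467505 0.09134132] [-1.57065382e+00  7.47570336e-04 -8.60965626e-04]
```

View pics/wrist2.png

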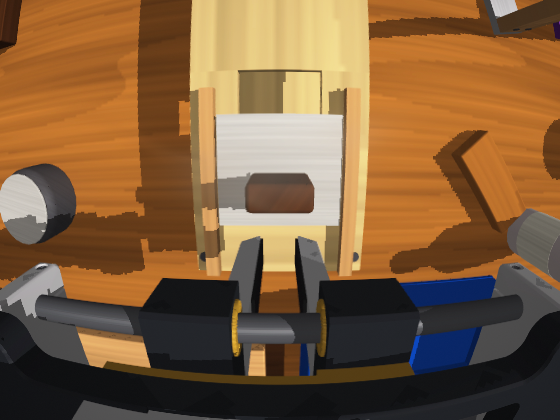

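View pics/scene2.png

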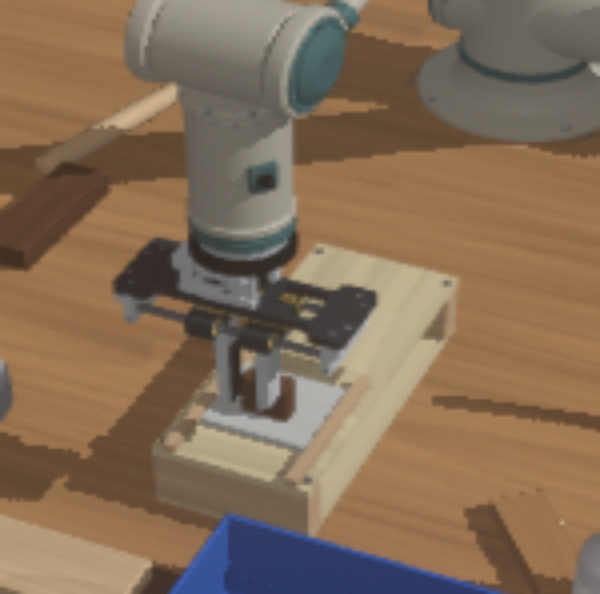

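```bash
cat >> h.py <<'E'
def wcloud(f):
    z=f["range_z"]; H,W=z.shape; v,u=np.mgrid[:H,:W]
    a=(u-f["cx"])/f["fx"]; b=(v-f["cy"])/f["fy"]; r=np.hypot(a,b)+1e-9
    k=np.tan(np.minimum(r,1.5))/r
    P=np.stack([a*k*z,b*k*z,z],-1); T=f["pose"]; P=P@T[:3,:3].T+T[:3,3]; P[z<=0]=np.nan
    return P
E
python3 - <<'E'
from h import *
f=dict(np.load("f_wrist2.npz")); P=wcloud(f)
for u,v in ((280,180),(280,205),(280,120),(280,218),(280,240),(280,75),(340,150),(280,95)): print(u,v,P[v,u].round(4))
m=(P[...,2]>.125)&(P[...,2]<.135)&(P[...,0]<.7); vs,us=np.where(m&(np.arange(420)[:,None]<225)); print(P[vs,us].min(0),P[vs,us].max(0),us.min(),us.max(),vs.min(),vs.max())
col=P[100:230,280]; 
for v in range(100,232,4): print(v,P[v,280].round(4))
E
```

```text
280 180 [0.654  0.0251 0.1184]
280 205 [0.6665 0.025  0.1295]
280 120 [0.6179 0.0253 0.0847]
280 218 [0.6878 0.0252 0.0835]
280 240 [0.7074 0.0253 0.0764]
280 75 [0.5744 0.0257 0.0054]
340 150 [0.6384 0.0673 0.0833]
280 95 [0.5933 0.0257 0.0049]
[0.65373912 0.00452871 0.12500509] [0.6715508  0.04429689 0.13104462] 245 313 182 212
100 [0.5981 0.0257 0.0056]
104 [0.6019 0.0256 0.0068]
108 [0.6055 0.0256 0.0046]
112 [0.6094 0.0256 0.0071]
116 [0.6152 0.0253 0.0848]
120 [0.6179 0.0253 0.0847]
124 [0.6207 0.0253 0.0843]
128 [0.6235 0.0253 0.0837]
132 [0.6263 0.0253 0.0839]
136 [0.629  0.0253 0.084 ]
140 [0.6318 0.0253 0.0831]
144 [0.6345 0.0252 0.0854]
148 [0.6374 0.0253 0.0828]
152 [0.6401 0.0252 0.0843]
156 [0.6429 0.0252 0.0839]
160 [0.6458 0.0252 0.0835]
164 [0.6485 0.0252 0.0846]
168 [0.6514 0.0252 0.0836]
172 [0.6542 0.0252 0.0836]
176 [0.6541 0.0252 0.1025]
180 [0.654  0.0251 0.1184]
184 [0.6547 0.025  0.1276]
188 [0.6568 0.025  0.1288]
192 [0.6591 0.025  0.1289]
196 [0.6615 0.025  0.1282]
200 [0.6637 0.025  0.129 ]
204 [0.6662 0.025  0.1283]
208 [0.6687 0.025  0.1277]
212 [0.6707 0.025  0.1292]
216 [0.686  0.0252 0.0846]
220 [0.6894 0.0252 0.0832]
224 [0.6924 0.0252 0.0833]
228 [0.698  0.0253 0.0758]
```

The fingers slipped past before clamping, and the lock hasn't moved: the block still spans x 0.654 to 0.672. I'll reopen, go back over the block, and wait for a firm grip.

>>> apply_moves(deltas=[[0.7,0,0,0,0,0,0],[0.7,0,0,0,0,0,0],[0.7,0,0,0,0,0,0],[0.7,0,0,0,0,0,0],[0.7,0,0,0,0,0,0],[0.7,0,0,0,0,0,0],[0.7,0,0,0,0,0,0],[0.7,0,0,0,0,0,0]], force=40)

```text
time: 7.22
tcp_pos: [0.6957, 0.0246, 0.0916]
eef_rot: [-1.571, -0.0, -0.001]
contact_force: [0.3, 0.0, 1.2]
finger_gap: 0.065
```

>>> apply_moves(deltas=[[0.7,-0.01,0,0,0,0,0],[0.7,-0.015,0,0,0,0,0],[0.7,-0.0075,0,0,0,0,0],[0,0,0,0,0,0,0],[0,0,0,0,0,0,0],[0,0,0,0,0,0,0],[0,0,0,0,0,0,0],[0,0,0,0,0,0,0],[0,0,0,0,0,0,0],[0,0,0,0,0,0,0],[0,0,0,0,0,0,0]])

```text
time: 8.13
tcp_pos: [0.6634, 0.0247, 0.0915]
eef_rot: [-1.571, 0.0, -0.001]
contact_force: [0.5, 0.5, -0.2]
finger_gap: 0.0163
```

Run:
```python
from rig import bot
from h import *
for n in ("scene","wrist"):
    f=bot.grab_frame(n); np.savez(f"f_{n}3.npz",**f)
    cv2.imwrite(f"pics/{n}3.png",f["color"] if n=="wrist" else cv2.resize(f["color"][130:310,200:350],None,fx=4,fy=3.3))
    P=wcloud(f) if n=="wrist" else cloud(f)
    if n=="wrist":
        for u,v in ((250,245),(305,245),(262,242),(298,242),(280,205)): print(u,v,P[v,u].round(4))
s=bot.get_state(); print(s["tcp_pos"],s["finger_gap"])
```

```text
250 245 [0.6525 0.0087 0.1453]
305 245 [0.6521 0.0384 0.1465]
262 242 [0.6525 0.015  0.1405]
298 242 [0.6524 0.035  0.1408]
280 205 [nan nan nan]
[0.66331671 0.02464984 0.09151293] 0.008115777785182613
```

View pics/wrist3.png

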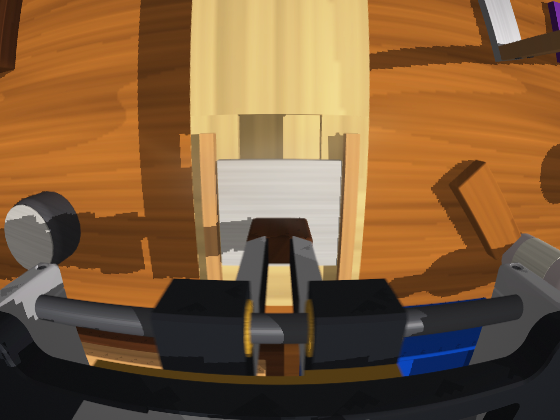

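View pics/scene3.png

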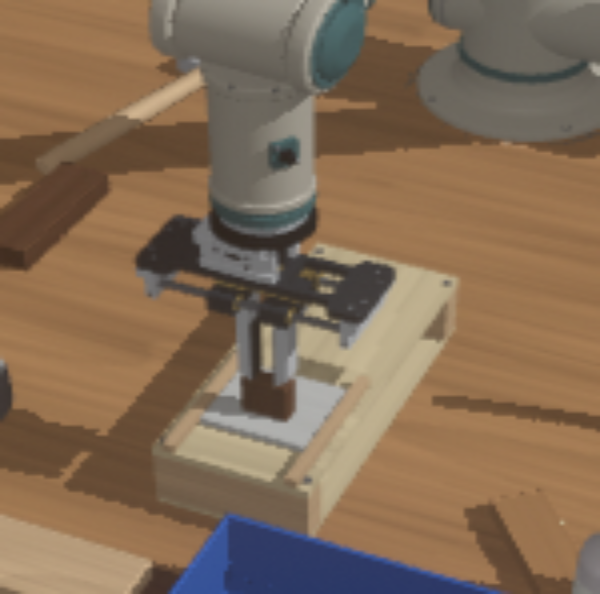

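Run:
```python
from h import *
f=dict(np.load("f_wrist3.npz")); P=wcloud(f); T=f["pose"]; print(T.round(4).tolist())
for v in range(226,262,4): print(v,[P[v,u].round(3).tolist() for u in (245,256,264,300,310)])
g=dict(np.load("f_scene3.npz")); Q=cloud(g)
m=(Q[...,0]>.64)&(Q[...,0]<.69)&(abs(Q[...,1]-.025)<.035)&(Q[...,2]>.09)
vs,us=np.where(m)
for v in range(vs.min(),vs.max()+1,2):
    print(v,[(u,Q[v,u].round(3).tolist()) for u in range(262,276,3)])
```

```text
[[0.0012, 0.9675, 0.2528, 0.5887], [1.0, -0.0013, 0.0002, 0.0242], [0.0005, 0.2528, -0.9675, 0.3094], [0.0, 0.0, 0.0, 1.0]]
226 [[0.662, -0.0, 0.083], [0.654, 0.01, 0.108], [0.654, 0.015, 0.107], [0.654, 0.038, 0.107], [0.661, 0.047, 0.085]]
230 [[0.664, -0.0, 0.085], [0.654, 0.01, 0.116], [0.654, 0.015, 0.115], [0.654, 0.038, 0.114], [0.664, 0.047, 0.084]]
234 [[0.668, -0.001, 0.083], [0.654, 0.01, 0.123], [0.654, 0.015, 0.122], [0.654, 0.037, 0.122], [0.655, 0.044, 0.12]]
238 [[0.671, -0.001, 0.085], [0.655, 0.011, 0.128], [0.652, 0.016, 0.134], [0.653, 0.037, 0.134], [0.655, 0.043, 0.127]]
242 [[0.674, -0.001, 0.083], [0.652, 0.012, 0.141], [0.653, 0.016, 0.14], [0.652, 0.036, 0.141], [0.653, 0.042, 0.14]]
246 [[0.677, -0.001, 0.084], [0.653, 0.012, 0.146], [0.652, 0.016, 0.147], [0.653, 0.036, 0.146], [0.652, 0.041, 0.147]]
250 [[0.652, 0.007, 0.153], [0.653, 0.012, 0.152], [0.652, 0.017, 0.153], [0.653, 0.035, 0.152], [0.653, 0.041, 0.152]]
254 [[0.653, 0.007, 0.156], [0.653, 0.013, 0.157], [0.654, 0.017, 0.154], [0.652, 0.035, 0.159], [0.652, 0.04, 0.158]]
258 [[0.653, 0.008, 0
[... 10312 characters left out ...]
), (268, [0.671, 0.031, 0.114]), (271, [0.67, 0.041, 0.117]), (274, [0.642, 0.038, 0.088])]
252 [(262, [0.676, 0.014, 0.102]), (265, [0.669, 0.02, 0.099]), (268, [0.673, 0.032, 0.107]), (271, [0.672, 0.042, 0.111]), (274, [0.645, 0.039, 0.083])]
254 [(262, [0.675, 0.013, 0.092]), (265, [0.669, 0.02, 0.089]), (268, [0.675, 0.033, 0.101]), (271, [0.675, 0.043, 0.105]), (274, [0.653, 0.043, 0.083])]
256 [(262, [0.679, 0.014, 0.087]), (265, [nan, nan, nan]), (268, [0.675, 0.033, 0.092]), (271, [0.669, 0.04, 0.089]), (274, [0.663, 0.048, 0.087])]
258 [(262, [0.684, 0.017, 0.084]), (265, [0.68, 0.025, 0.085]), (268, [0.681, 0.036, 0.089]), (271, [0.676, 0.044, 0.089]), (274, [0.674, 0.053, 0.09])]
```

The finger tips actually sit at z ≈ 0.132 while the reported TCP is at 0.0915, so the fingers closed above the block. That is why I missed. The real tips are about 41 mm behind the reported TCP along the tool's y, so I'll take the grasp point as about 60 mm behind it. I'm reopening and going deeper.

>>> apply_moves(deltas=[[0.75,0,0,0,0,0,0],[0.75,0,0,0,0,0,0],[0.75,0,0,0,0,0,0],[0.75,0,0,0,0,0,0],[0.75,0,0,0,0,0,0],[0.75,0,0,0,0,0,0],[0.75,0,0,0,0,0,0],[0.75,0,0,0,0,0,0],[0.75,0,0,0,0,0,0],[0.75,0,0,0,0,0,0],[0.75,0,0,0,0,0,0]])

```text
time: 9.15
tcp_pos: [0.6633, 0.0247, 0.0916]
eef_rot: [-1.571, -0.0, -0.001]
contact_force: [0.0, 0.1, 0.0]
finger_gap: 0.0706
```

>>> apply_moves(deltas=[[0.75,0,0.012,0,0,0,0],[0.75,0,0.012,0,0,0,0],[0.75,0,0.01,0,0,0,0],[0.75,0,0.004,0,0,0,0],[0,0,0,0,0,0,0],[0,0,0,0,0,0,0],[0,0,0,0,0,0,0],[0,0,0,0,0,0,0],[0,0,0,0,0,0,0],[0,0,0,0,0,0,0]])

```text
time: 9.98
tcp_pos: [0.6637, 0.025, 0.0542]
eef_rot: [-1.57, -0.001, -0.001]
contact_force: [0.0, 1.4, 1.6]
finger_gap: 0.0401
```

>>> apply_moves(deltas=[[0,0,0,0,0,0,0],[0,0.004,0,0,0,0,0],[0,0.006,0,0,0,0,0],[0,0.008,0,0,0,0,0],[0,0.006,0,0,0,0,0],[0,0.004,0,0,0,0,0],[0,0.003,0,0,0,0,0],[0,0.002,0,0,0,0,0],[0,0,0,0,0,0,0]])

```text
time: 10.73
tcp_pos: [0.6912, 0.0249, 0.0541]
eef_rot: [-1.57, 0.011, -0.001]
contact_force: [-13.1, 0.7, 11.6]
finger_gap: 0.0397
```

>>> apply_moves(deltas=[[0.75,-0.003,0,0,0,0,0],[0.75,0,0,0,0,0,0],[0.75,0,0,0,0,0,0],[0.75,0,0,0,0,0,0],[0.75,0,0,0,0,0,0],[0.75,0,-0.02,0,0,0,0],[0.75,0,-0.03,0,0,0,0],[0.75,0,-0.03,0,0,0,0],[0.75,-0.005,-0.03,0,0,0,0]])

```text
time: 11.48
tcp_pos: [0.689, 0.0244, 0.1641]
eef_rot: [-1.571, -0.0, -0.001]
contact_force: [0.4, -0.2, -0.2]
finger_gap: 0.0704
```

Run:
```python
from rig import bot
from h import *
f=bot.grab_frame("wrist"); np.savez("f_wrist4.npz",**f); cv2.imwrite("pics/wrist4.png",f["color"])
P=wcloud(f); s=bot.get_state(); print(s["tcp_pos"],s["eef_rot"],s["finger_gap"])
def bx(m): p=P[m]; print(len(p),np.percentile(p,[0,1,99,100],axis=0).round(4).tolist())
X,Y,Z=P[...,0],P[...,1],P[...,2]
bx((abs(Z-.129)<.005)&(abs(Y-.025)<.03)&(X>.64)&(X<.72))
bx((abs(Z-.084)<.003)&(abs(Y-.025)<.03)&(X>.6)&(X<.68))
m=(Z<.05)&(abs(Y-.025)<.05)&(X>.57)&(X<.65); bx(m)
```

```text
[0.69149247 0.02433229 0.17182031] [-1.57159737e+00 -1.09026189e-02 -8.19420160e-04] 0.07059954857592339
1049 [[0.6814, 0.0045, 0.1241], [0.6816, 0.0048, 0.1252], [0.6994, 0.044, 0.1303], [0.6996, 0.0443, 0.1313]]
2661 [[0.6412, -0.005, 0.0818], [0.6414, -0.0044, 0.0824], [0.6794, 0.0543, 0.0855], [0.68, 0.055, 0.0864]]
2866 [[0.5751, -0.011, 0.003], [0.5754, -0.0098, 0.004], [0.6277, 0.06, 0.0076], [0.6288, 0.0604, 0.0094]]
```

View pics/wrist4.png

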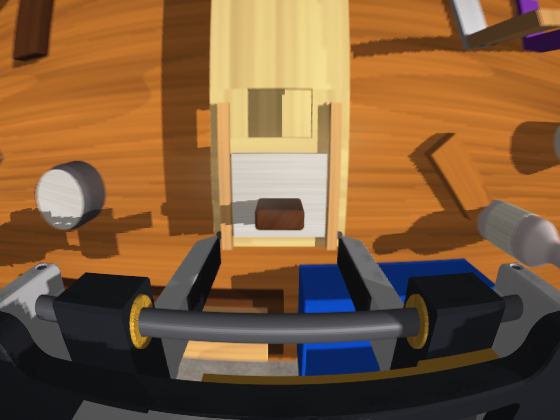

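Run:
```python
from h import *
f=dict(np.load("f_wrist4.npz")); P=wcloud(f); Z=P[...,2]
T=f["pose"]
def ray(u,v,z):
    a=(u-f["cx"])/f["fx"];b=(v-f["cy"])/f["fy"];r=np.hypot(a,b);k=np.tan(r)/r
    d=T[:3,:3]@[a*k,b*k,1]; return (T[:3,3]+d*(z-T[2,3])/d[2]).round(4)
h=(Z<.06)&(np.arange(420)[:,None]<145)&(np.arange(420)[:,None]>80)
h=h&(np.arange(560)[None]>245)&(np.arange(560)[None]<315)
for u in (255,280,305):
    vs=np.where(h[:,u])[0]; print("slot x",ray(u,vs.min()-.5,.076),ray(u,vs.max()+.5,.076),vs.min(),vs.max())
us=np.where(h[110])[0]; print("slot y",ray(us.min()-.5,110,.076),ray(us.max()+.5,110,.076))
# far end of jig
for u in (250,300):
    col=Z[:,u]; vs=np.where(abs(col-.076)<.003)[0]; vs=vs[vs>200]; print("far end",P[vs.max(),u].round(4) if len(vs) else None)
```

```text
slot x [0.5821 0.0023 0.076 ] [0.6255 0.0021 0.076 ] 91 136
slot x [0.5823 0.0255 0.076 ] [0.6257 0.0254 0.076 ] 91 136
slot x [0.5821 0.0487 0.076 ] [0.6265 0.0489 0.076 ] 91 137
slot y [ 0.6004 -0.0048  0.076 ] [0.6005 0.0539 0.076 ]
far end [ 0.7334 -0.0049  0.0758]
far end [0.7337 0.0456 0.0752]
```

```bash
cat > dij.py <<'E'
from plan import *
C=np.load("C.npy");X=np.arange(-30,100,2.);Zs=np.arange(6,150,2.);Ts=np.arange(0,51,3.)
# ignore base contact: clearance to base counts fully; allow near goal
def idx(x,z,t): return (int(np.argmin(abs(X-x))),int(np.argmin(abs(Zs-z))),int(np.argmin(abs(Ts-t))))
g=idx(-12,10,0)
st=[(i,j,k) for i in range(len(X)) for j in [idx(0,140,0)[1]] for k in range(len(Ts)) if C[i,j,k]>10]
cost={};pq=[];par={}
for s in st: heapq.heappush(pq,(0,s,None))
while pq:
    c,n,p=heapq.heappop(pq)
    if n in par: continue
    par[n]=p
    if n==g: print("cost",c);break
    for di in(-1,0,1):
        for dj in(-1,0,1):
            for dk in(-1,0,1):
                m=(n[0]+di,n[1]+dj,n[2]+dk)
                if m==n or m in par: continue
                if not all(0<=a<b for a,b in zip(m,C.shape)): continue
                d=C[m]
                if d<=.8: continue
                heapq.heappush(pq,(c+np.sqrt(di*di+dj*dj+dk*dk)*(.05+ (3/d)**3),m,n))
path=[];n=g
while n: path.append(n); n=par[n]
for n in path[::-1]: print(X[n[0]],Zs[n[1]],Ts[n[2]],round(C[n],1))
E
python3 dij.py
```

```text
cost 8.842827703738209
46.0 140.0 48.0 21.7
46.0 138.0 48.0 20.2
46.0 136.0 48.0 18.8
46.0 134.0 48.0 17.3
46.0 132.0 48.0 15.8
46.0 130.0 48.0 14.3
46.0 128.0 48.0 12.8
46.0 126.0 48.0 11.9
46.0 124.0 48.0 11.9
46.0 122.0 48.0 11.9
46.0 120.0 48.0 11.9
46.0 118.0 48.0 11.0
44.0 116.0 48.0 9.9
44.0 114.0 48.0 9.8
44.0 112.0 48.0 8.5
42.0 110.0 48.0 7.9
42.0 108.0 48.0 7.3
40.0 106.0 48.0 7.4
38.0 104.0 48.0 7.6
36.0 102.0 48.0 7.7
34.0 100.0 48.0 7.6
32.0 98.0 48.0 7.5
30.0 96.0 48.0 7.3
28.0 94.0 48.0 7.2
28.0 92.0 48.0 7.0
26.0 90.0 48.0 7.1
24.0 88.0 48.0 7.3
22.0 86.0 48.0 7.4
20.0 84.0 48.0 7.6
18.0 82.0 48.0 7.7
16.0 80.0 48.0 7.6
14.0 78.0 48.0 7.5
12.0 76.0 48.0 7.3
10.0 74.0 48.0 7.2
10.0 72.0 48.0 7.6
8.0 70.0 48.0 8.3
8.0 68.0 45.0 8.3
8.0 66.0 42.0 8.3
8.0 64.0 39.0 8.5
8.0 62.0 36.0 8.5
8.0 60.0 33.0 8.3
8.0 58.0 30.0 9.0
8.0 56.0 27.0 9.9
8.0 54.0 24.0 10.6
8.0 52.0 21.0 11.0
6.0 50.0 18.0 11.5
6.0 48.0 15.0 12.8
6.0 46.0 12.0 12.8
4.0 44.0 9.0 13.7
4.0 42.0 6.0 13.4
2.0 40.0 3.0 14.3
0.0 38.0 0.0 15.0
0.0 36.0 0.0 15.0
0.0 34.0 0.0 15.0
0.0 32.0 0.0 15.0
0.0 30.0 0.0 15.0
0.0 28.0 0.0 15.0
0.0 26.0 0.0 15.0
0.0 24.0 0.0 15.0
0.0 22.0 0.0 15.0
-2.0 20.0 0.0 13.0
-4.0 18.0 0.0 11.0
-6.0 16.0 0.0 9.0
-8.0 14.0 0.0 7.0
-10.0 12.0 0.0 5.0
-12.0 10.0 0.0 3.0
```

The lock is fully open: in the wrist view its front edge is 37.5 mm past the slot's centre, and it met its end stop. The insertion path has about 7 mm of clearance. Next is the stop.

>>> apply_moves(deltas=[[0.85,-0.0221,-0.01,0.0284,0,0,0],[0.85,-0.0221,-0.01,0.0284,0,0,0],[0.85,-0.0221,0,0.0284,0,0,0],[0.85,-0.0221,0,0.0284,0,0,0],[0.85,-0.0221,0,0.0284,0,0,0],[0.85,-0.0221,0,0.0284,0,0,0],[0.85,-0.0221,0,0.0284,0,0,0],[0.85,-0.0221,0,0.0284,0,0,0],[0.85,-0.0221,0,0.0284,0,0,0],[0.85,0,0,0,0,-4.9,0],[0.85,0,0,0,0,-4.9,0],[0.85,0,0,0,0,-4.9,0]])

```text
time: 12.53
tcp_pos: [0.4893, 0.2813, 0.1836]
eef_rot: [-1.571, -0.001, 0.262]
contact_force: [0.1, -0.9, 0.9]
finger_gap: 0.0797
```

>>> apply_moves(deltas=[[0.85,0,0,0,0,0,0],[0.85,0,0,0,0,0,0]])

```text
time: 12.7
tcp_pos: [0.4897, 0.2805, 0.1834]
eef_rot: [-1.571, -0.0, 0.254]
contact_force: [0.3, -0.0, 0.2]
finger_gap: 0.0801
```

Run:
```python
from rig import bot
from h import *
f=bot.grab_frame("wrist"); np.savez("f_wrist5.npz",**f); cv2.imwrite("pics/wrist5.png",f["color"])
P=wcloud(f); s=bot.get_state(); print(s["time"],s["tcp_pos"],s["eef_rot"],s["finger_gap"])
X,Y,Z=P[...,0],P[...,1],P[...,2]
m=(abs(Z-.149)<.006)&(abs(Y-.28)<.03)&(abs(X-.4925)<.02); print(m.sum(),rect(P[m]))
m=(abs(Z-.012)<.004)&(abs(Y-.27)<.04)&(abs(X-.45)<.045); print(m.sum(),rect(P[m]))
```

```text
12.75 [0.48979121 0.28037194 0.18347346] [-1.57074558e+00 -2.05423638e-04  2.53449659e-01] 0.07977910075682566
1048 (array([490.1, 279.9]), array([16.6, 40. ]), 15.71)
1778 (array([451.9, 269.3]), array([64.2, 39.9]), 14.87)
```

View pics/wrist5.png

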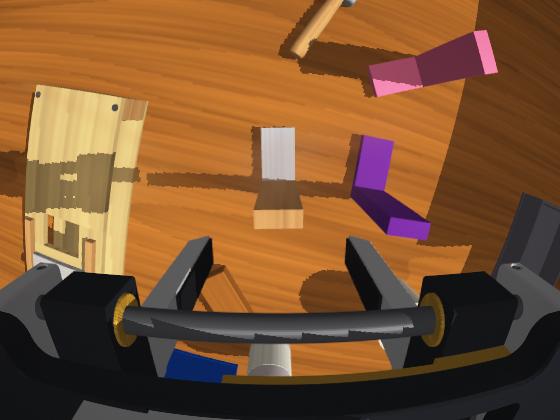

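>>> apply_moves(deltas=[[0.85,0.0018,0.03,0,0,-0.4,0],[0.85,0,0.03,0,0,0,0],[0.85,0,0.03,0,0,0,0],[0.85,0,0.02,0,0,0,0],[0.85,0,0.0115,0,0,0,0],[0.85,0,0,0,0,0,0],[0,0,0,0,0,0,0],[0,0,0,0,0,0,0],[0,0,0,0,0,0,0],[0,0,0,0,0,0,0],[0,0,0,0,0,0,0],[0,0,0,0,0,0,0]], force=55)

```text
time: 13.75
tcp_pos: [0.4917, 0.281, 0.0628]
eef_rot: [-1.571, -0.001, 0.263]
contact_force: [-0.5, -0.6, -0.2]
finger_gap: 0.043
```

>>> apply_moves(deltas=[[0,0,0,0,0,0,0],[0,0,0,0,0,0,0],[0,0,0,0,0,0,0]])

```text
time: 14.0
tcp_pos: [0.4916, 0.2809, 0.0626]
eef_rot: [-1.571, -0.001, 0.263]
contact_force: [-0.3, -0.5, 4.2]
finger_gap: 0.04
```

Run:
```python
from rig import bot
from h import *
f=bot.grab_frame("wrist"); np.savez("f_wrist6.npz",**f); cv2.imwrite("pics/wrist6.png",f["color"])
s=bot.get_state(); print(s["time"],s["tcp_pos"],s["eef_rot"],s["finger_gap"])
```

```text
14.05 [0.49163317 0.28096619 0.06257086] [-1.57071417e+00 -9.20144120e-04  2.62678974e-01] 0.03965777111310339
```

View pics/wrist6.png

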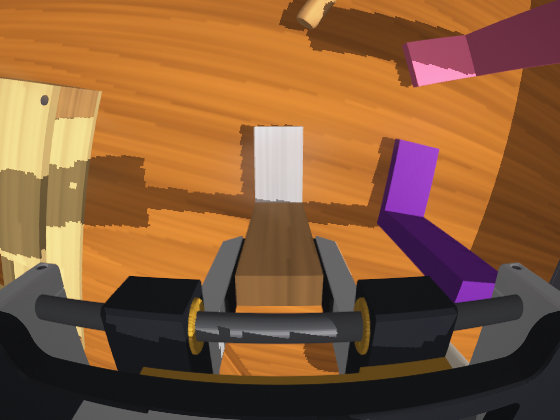

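The wrist view shows the wooden stem clamped between the pads at (280,290) with a 40 mm gap and the foot at (278,165). I'm lifting it, squaring it to the jig and carrying it over.

>>> apply_moves(deltas=[[0,0,-0.02,0,0,0,0],[0,0,-0.03,0,0,0,0],[0,0,-0.035,0,0,0,0],[0,0,-0.035,0,0,0,0],[0,0,-0.03,0,0,0,0],[0,0,0,0,0,5,0],[0,0,0,0,0,5,0],[0,0,0,0,0,5,0],[0,0.0146,0,-0.0319,0,0,0],[0,0.0146,0,-0.0319,0,0,0],[0,0.0146,0,-0.0319,0,0,0],[0,0.0146,0,-0.0319,0,0,0]])

```text
time: 15.05
tcp_pos: [0.5494, 0.1521, 0.2109]
eef_rot: [-1.571, 0.002, 0.002]
contact_force: [1.3, 0.6, -3.4]
finger_gap: 0.0398
```

>>> apply_moves(deltas=[[0,0.0146,0,-0.0319,0,0,0],[0,0.0146,0,-0.0319,0,0,0],[0,0.0146,0,-0.0319,0,0,0],[0,0.0146,0,-0.0319,0,0,0],[0,0,0,0,0,0,0],[0,0,0,0,0,0,0]])

```text
time: 15.55
tcp_pos: [0.6082, 0.024, 0.2103]
eef_rot: [-1.57, 0.003, -0.003]
contact_force: [-1.0, 0.7, -2.8]
finger_gap: 0.0397
```

Run:
```python
from rig import bot
from h import *
f=bot.grab_frame("scene"); cv2.imwrite("pics/scene7.png",cv2.resize(f["color"][100:320,180:400],None,fx=3,fy=2.7))
f=bot.grab_frame("wrist"); np.savez("f_wrist7.npz",**f); P=wcloud(f); X,Y,Z=P[...,0],P[...,1],P[...,2]
s=bot.get_state(); print(s["time"],s["tcp_pos"],s["eef_rot"],s["finger_gap"],s["qpos"].round(2) if hasattr(s["qpos"],"round") else s["qpos"])
t=s["tcp_pos"]
# foot rel. TCP
m=(abs(Z-(t[2]-.0506))<.006)&(abs(X-t[0]+.04)<.05)&(abs(Y-t[1])<.04); print(m.sum(),rect(P[m]),np.median(P[m],0))
vs,us=np.where(m); 
m1=m&(X>t[0]-.07)&(X<t[0]-.01); p=P[m1]; print("pitch",np.polyfit(p[:,0],p[:,2],1))
```

```text
15.65 [0.60739569 0.02633281 0.21094562] [-1.56953361e+00  2.61403990e-03  5.65920089e-04] 0.04005430188772762 [-0.07  0.31  1.35  0.    1.49 -1.64]
3710 (array([566.2,  24.7]), array([64.2, 40.3]), 0.42) [0.56625565 0.02474475 0.15994348]
pitch [-0.00545582  0.16302311]
```

View pics/scene7.png

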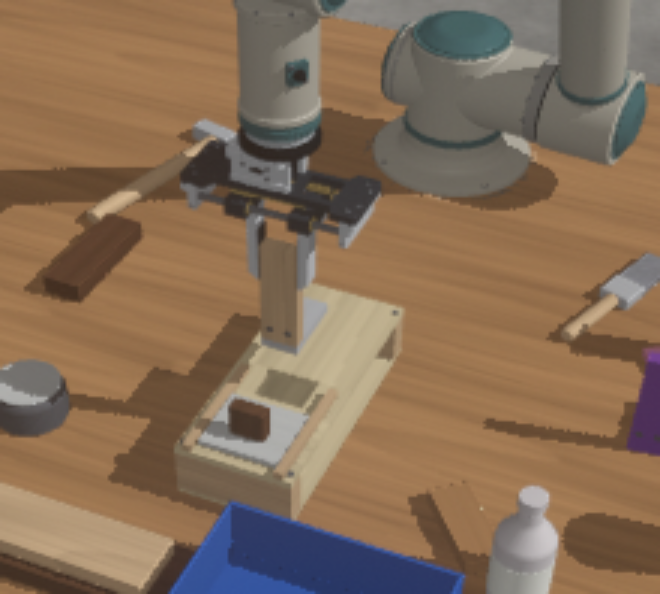

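>>> apply_moves(deltas=[[0,0,0,0,0,0,-6.4],[0,0,0,0,0,0,-6.4],[0,0,0,0,0,0,-6.4],[0,0,0,0,0,0,-6.4],[0,0,0,0,0,0,-6.4],[0,0,0,0,0,0,-6.4],[0,0,0,0,0,0,-6.4],[0,0,0,0,0,0,0],[0,0,0,0,0,0,0]])

```text
time: 16.4
tcp_pos: [0.6017, 0.0288, 0.206]
eef_rot: [-1.565, -0.767, 0.0]
contact_force: [-0.1, -0.6, -2.7]
finger_gap: 0.0397
```

Run:
```python
from rig import bot
from h import *
from scipy.spatial.transform import Rotation as Ro
f=bot.grab_frame("scene"); cv2.imwrite("pics/scene8.png",cv2.resize(f["color"][100:320,180:400],None,fx=3,fy=2.7))
f=bot.grab_frame("wrist"); np.savez("f_wrist8.npz",**f); cv2.imwrite("pics/wrist8.png",f["color"]); P=wcloud(f)
s=bot.get_state(); print(s["time"],s["tcp_pos"],s["eef_rot"],s["finger_gap"],np.round(s["qpos"],2))
R=Ro.from_euler("xyz",s["eef_rot"]).as_matrix(); print(R.round(3))
Q=(P-s["tcp_pos"])@R
m=(abs(Q[...,1]-.051)<.012)&(Q[...,0]<-.01)&(Q[...,0]>-.08)&(abs(Q[...,2])<.03); q=Q[m]; print(m.sum(),np.percentile(q,[1,50,99],axis=0).round(4),np.polyfit(q[:,0],q[:,1],1))
```

```text
16.5 [0.60987195 0.02684159 0.2140145 ] [-1.57029581 -0.78107322  0.00274158] 0.03964193175951369 [-0.14 -0.07  2.12  0.32  0.34 -1.97]
[[ 0.71   0.704 -0.003]
 [ 0.002  0.002  1.   ]
 [ 0.704 -0.71   0.   ]]
3812 [[-0.0778  0.0412 -0.0194]
 [-0.0455  0.0494 -0.0001]
 [-0.0141  0.0511  0.02  ]] [-0.00703593  0.04892025]
```

View pics/scene8.png

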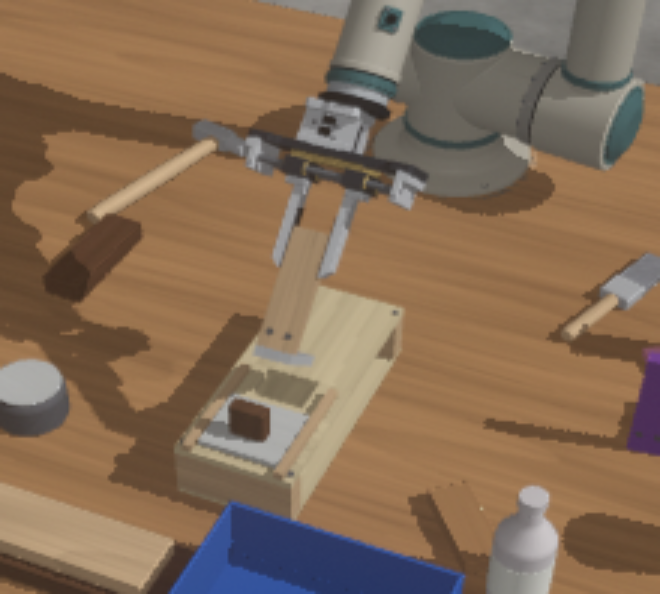

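At 44.7° the wrist is close to its limit (q5 = 0.34), so I'll replan with a smaller lean.

```bash
for T in 33 36 39; do echo T $T; sed "s/if d<=.8: continue/if d<=.8 or Ts[m[2]]>$T: continue/; s/C\[i,j,k\]>10\]/C[i,j,k]>10 and Ts[k]<=$T]/" dij.py > d2.py; python3 d2.py | awk 'NR==1||NR%3==0' | head -24; done
```

```text
T 33
cost 93.12790201948617
54.0 138.0 33.0 26.3
54.0 132.0 33.0 23.1
54.0 126.0 33.0 19.8
54.0 120.0 33.0 16.5
54.0 114.0 33.0 13.3
54.0 108.0 33.0 10.0
50.0 102.0 33.0 6.1
48.0 96.0 33.0 3.2
42.0 92.0 33.0 1.6
36.0 88.0 33.0 1.7
30.0 84.0 33.0 1.8
24.0 80.0 33.0 1.9
18.0 76.0 33.0 1.9
12.0 70.0 33.0 3.7
10.0 64.0 33.0 6.3
8.0 58.0 30.0 9.0
8.0 52.0 21.0 11.0
6.0 46.0 12.0 12.8
2.0 40.0 3.0 14.3
0.0 34.0 0.0 15.0
0.0 28.0 0.0 15.0
0.0 22.0 0.0 15.0
-6.0 16.0 0.0 9.0
T 36
cost 29.2164033071574
52.0 138.0 36.0 25.1
52.0 132.0 36.0 21.6
52.0 126.0 36.0 18.1
52.0 120.0 36.0 14.5
52.0 114.0 36.0 11.0
52.0 108.0 36.0 8.8
48.0 102.0 36.0 5.7
44.0 96.0 36.0 3.1
38.0 92.0 36.0 2.8
32.0 86.0 36.0 2.8
26.0 82.0 36.0 3.1
20.0 78.0 36.0 3.4
14.0 74.0 36.0 3.3
10.0 68.0 36.0 5.8
8.0 62.0 36.0 8.5
8.0 56.0 27.0 9.9
6.0 50.0 18.0 11.5
4.0 44.0 9.0 13.7
0.0 38.0 0.0 15.0
0.0 32.0 0.0 15.0
0.0 26.0 0.0 15.0
-2.0 20.0 0.0 13.0
-8.0 14.0 0.0 7.0
T 39
cost 16.16376754355615
52.0 138.0 39.0 25.3
52.0 132.0 39.0 21.5
52.0 126.0 39.0 17.8
52.0 120.0 39.0 14.0
52.0 114.0 39.0 11.3
50.0 108.0 39.0 7.9
46.0 102.0 39.0 5.5
40.0 96.0 39.0 4.3
34.0 90.0 39.0 4.0
28.0 86.0 39.0 4.6
22.0 82.0 39.0 3.9
16.0 76.0 39.0 4.4
10.0 70.0 39.0 5.7
8.0 64.0 39.0 8.5
8.0 58.0 30.0 9.0
8.0 52.0 21.0 11.0
6.0 46.0 12.0 12.8
2.0 40.0 3.0 14.3
0.0 34.0 0.0 15.0
0.0 28.0 0.0 15.0
0.0 22.0 0.0 15.0
-6.0 16.0 0.0 9.0
-12.0 10.0 0.0 3.0
```

```bash
cat > kin.py <<'E'
import numpy as np
from scipy.optimize import least_squares
from scipy.spatial.transform import Rotation as Ro
D=[([1.037,.2766,1.5061,0,1.3607,-.121],[.2304,.5262,.1657],[-1.5726,.0002,-.4128]),
([.0206,.3107,1.2156,.0002,1.6168,-1.546],[.6137,.0821,.2655],[-1.5706,.0015,-.0042]),
([-.07,.31,1.35,0,1.49,-1.64],[.6074,.0263,.2109],[-1.5695,.0026,.0006]),
([-.14,-.07,2.12,.32,.34,-1.97],[.60987,.02684,.2140],[-1.5703,-.7811,.0027])]
rz=lambda a:Ro.from_euler('z',a).as_matrix(); ry=lambda a:Ro.from_euler('y',a).as_matrix()
def fk(q,p):
    h,L1,L2,b,Lt,d=p
    R=rz(q[0]); R2=R@ry(q[1]); R3=R2@ry(q[2])
    w=R@[0,d,0]+[0,0,h]+R2@[0,0,L1]+R3@[b,0,L2]
    R5=R3@rz(q[3])@ry(q[4]); t=R5[:,2]
    return w+Lt*t,R5@rz(q[5])
def res(p):
    return np.concatenate([fk(q,p)[0]-np.array(x) for q,x,_ in D])
if __name__=="__main__":
    best=min((least_squares(res,x0) for x0 in ([.3,.45,.4,0,.3,.07],[.15,.4,.4,.05,.3,.07],[.2,.45,.45,-.05,.25,.07])),key=lambda r:r.cost)
    print(best.x.round(4),res(best.x).round(4))
    np.save("kin.npy",best.x)
    for q,x,e in D: 
        M=fk(q,best.x)[1]; R=Ro.from_euler("xyz",e).as_matrix(); print((M.T@R).round(2).tolist())
E
python3 kin.py
```

```text
[0.1299 0.6406 0.4182 0.0579 0.4349 0.0684] [ 0.0012  0.      0.001   0.0003 -0.001   0.0002 -0.0009 -0.0003 -0.0007
  0.0002  0.0023 -0.0005]
[[0.0, 0.0, -1.0], [-1.0, -0.0, -0.0], [-0.0, 1.0, 0.0]]
[[0.0, -0.0, -1.0], [-1.0, -0.0, -0.0], [-0.0, 1.0, -0.0]]
[[-0.0, -0.0, -1.0], [-1.0, -0.01, 0.0], [-0.01, 1.0, -0.0]]
[[-0.01, 0.01, -1.0], [-1.0, -0.01, 0.01], [-0.01, 1.0, 0.01]]
```

```bash
cat > ik.py <<'E'
from kin import *
from plan import clr
p=np.load("kin.npy"); M0=np.array([[0,0,-1],[-1,0,0],[0,1,0]],float)
LO=np.array([-2.89,-.75,.22,-1.18,.11,-2.7]);HI=np.array([2.89,2.08,2.7,4.32,2.71,2.7])
def ik(pos,R,q0):
    def f(q):
        x,M=fk(q,p); return np.r_[(x-pos)*5,(M@M0-R).ravel()]
    r=least_squares(f,np.clip(q0,LO+1e-6,HI-1e-6),bounds=(LO,HI)); return r.x,np.sqrt(2*r.cost)
def tool(t,yaw=0): # lean deg
    return Ro.from_euler('z',yaw).as_matrix()@ry(-np.radians(t))@Ro.from_euler('x',-np.pi/2).as_matrix()
def tcp_of(B,t): # jig mm base pt -> world tcp
    t=np.radians(t); return np.array([.606+(B[0]-62.6*np.sin(t))/1000,.0255,(B[1]+62.6*np.cos(t))/1000])
E
python3 - <<'E'
from ik import *
for tl in ([45]*6,[40]*6,[36]*6):
    q=np.array(D[3][0])
    for B,t in zip([(48,122),(46,108),(40,97),(28,86),(16,76),(9,69)],tl):
        q,e=ik(tcp_of(B,t),tool(t),q); print(B,t,q.round(2),round(e,4),"clr",round(clr(*B,t),1))
E
```

```text
(48, 122) 45 [-0.14 -0.01  2.22  0.6   0.18 -2.26] 0.0 clr 11.6
(46, 108) 45 [-0.14  0.01  2.25  0.79  0.14 -2.46] 0.0 clr 6.4
(40, 97) 45 [-0.15  0.02  2.28  1.03  0.12 -2.7 ] 0.0002 clr 2.8
(28, 86) 45 [-0.14  0.02  2.3   1.03  0.11 -2.7 ] 0.0225 clr 3.5
(16, 76) 45 [-0.14  0.01  2.32  1.03  0.11 -2.7 ] 0.0446 clr 4.9
(9, 69) 45 [-0.15  0.01  2.33  1.03  0.11 -2.7 ] 0.0604 clr 8.3
(48, 122) 40 [-0.13  0.    2.12  0.25  0.34 -1.91] 0.0 clr 12.0
(46, 108) 40 [-0.13  0.02  2.14  0.29  0.3  -1.95] 0.0 clr 6.1
(40, 97) 40 [-0.13  0.02  2.17  0.33  0.26 -1.99] 0.0 clr 4.7
(28, 86) 40 [-0.14  0.02  2.21  0.4   0.23 -2.06] 0.0 clr 4.4
(16, 76) 40 [-0.14  0.02  2.25  0.48  0.2  -2.15] 0.0 clr 4.5
(9, 69) 40 [-0.15  0.02  2.27  0.55  0.18 -2.23] 0.0 clr 6.3
(48, 122) 36 [-0.12  0.02  2.04  0.16  0.47 -1.81] 0.0 clr 12.5
(46, 108) 36 [-0.12  0.03  2.06  0.17  0.43 -1.82] 0.0 clr 3.7
(40, 97) 36 [-0.12  0.04  2.09  0.19  0.39 -1.84] 0.0 clr -0.0
(28, 86) 36 [-0.13  0.03  2.13  0.21  0.36 -1.87] 0.0 clr 1.8
(16, 76) 36 [-0.13  0.03  2.17  0.24  0.33 -1.9 ] 0.0 clr 2.8
(9, 69) 36 [-0.13  0.03  2.19  0.26  0.31 -1.93] 0.0 clr 4.4
```

>>> apply_moves(deltas=[[0,0,0,0,0,0,2.4],[0,0,0,-0.0013,0,0,2.4],[0,-0.0084,0.0121,0,0,0,0],[0,-0.0084,0.0121,0,0,0,0],[0,-0.0084,0.0121,0,0,0,0],[0,0,0,0,0,0,0],[0,0,0,0,0,0,0]])

```text
time: 17.08
tcp_pos: [0.6146, 0.0249, 0.1692]
eef_rot: [-1.57, -0.696, 0.002]
contact_force: [-0.3, 0.3, -2.7]
finger_gap: 0.0396
```

```bash
cat > nxt.py <<'E'
import sys
from ik import *
from rig import bot
s=bot.get_state(); R=Ro.from_euler("xyz",s["eef_rot"]).as_matrix(); t=np.array(s["tcp_pos"]); q=np.array(s["qpos"])
lean=np.degrees(np.arctan2(R[0,1],-R[2,1])); B=t+.0626*R[:,1]
print("t",round(s["time"],2),"tcp",t.round(4),"lean",lean.round(2),"yaw",np.degrees(np.arctan2(-R[0,2],R[1,2])).round(2),"B jig",((B-[.606,.0255,0])*1000).round(1),"q",q.round(2),"F",np.round(s["contact_force"],1),"gap",round(s["finger_gap"],4),"clr",clr((B[0]-.606)*1000,B[2]*1000,lean).round(1))
cp,cR=t,R
for a in sys.argv[1:]:
    x,z,th=map(float,a.split(",")); T=tcp_of((x,z),th); Rt=tool(th)
    d=cR.T@(T-cp); rv=np.degrees(Ro.from_matrix(cR.T@Rt).as_rotvec()); q,e=ik(T,Rt,q)
    print(a,"d_mm",(d*1000).round(1),"rot",rv.round(2),"q",q.round(2),round(e,4),"clr",clr(x,z,th).round(1)); cp,cR=T,Rt
E
python3 nxt.py 48,122,40 46,106,40 40,97,40 28,86.5,40 16,76.5,40 10,70,40 8,62,34
```

```text
t 17.08 tcp [0.6146 0.0249 0.1692] lean 39.9 yaw 0.12 B jig [ 48.8  -0.5 121.1] q [-0.13  0.    2.11  0.26  0.35 -1.92] F [-0.3  0.3 -2.7] gap 0.0396 clr 12.0
48,122,40 d_mm [-0.1 -1.1  0.6] rot [-0.1   0.08 -0.1 ] q [-0.13  0.    2.12  0.25  0.34 -1.91] 0.0 clr 12.0
46,106,40 d_mm [-11.8  11.   -0. ] rot [0. 0. 0.] q [-0.13  0.02  2.15  0.29  0.29 -1.95] 0.0 clr 6.1
40,97,40 d_mm [-10.4   3.   -0. ] rot [0. 0. 0.] q [-0.13  0.02  2.17  0.33  0.26 -1.99] 0.0 clr 4.7
28,86.5,40 d_mm [-15.9   0.3  -0. ] rot [0. 0. 0.] q [-0.14  0.02  2.21  0.39  0.23 -2.06] 0.0 clr 4.8
16,76.5,40 d_mm [-15.6  -0.1   0. ] rot [0. 0. 0.] q [-0.14  0.02  2.25  0.47  0.2  -2.15] 0.0 clr 4.9
10,70,40 d_mm [-8.8  1.1 -0. ] rot [0. 0. 0.] q [-0.15  0.02  2.27  0.54  0.18 -2.21] 0.0 clr 6.1
8,62,34 d_mm [-0.1  5.2 -0. ] rot [0. 0. 6.] q [-0.13  0.04  2.16  0.21  0.35 -1.88] 0.0 clr 8.4
```

>>> apply_moves(deltas=[[0,-0.006,0.005,0.0006,0,0,0],[0,-0.006,0.005,0,0,0,0],[0,0,0,0,0,0,0],[0,0,0,0,0,0,0]])

```text
time: 17.42
tcp_pos: [0.6091, 0.0255, 0.1521]
eef_rot: [-1.57, -0.695, 0.001]
contact_force: [-0.3, 0.3, -3.5]
finger_gap: 0.0396
```

```bash
python3 - <<'E'
from rig import bot
from h import *
from scipy.spatial.transform import Rotation as Ro
f=bot.grab_frame("scene"); cv2.imwrite("pics/scene9.png",cv2.resize(f["color"][180:300,230:350],None,fx=5,fy=4.8))
f=bot.grab_frame("wrist"); np.savez("f_wrist9.npz",**f); cv2.imwrite("pics/wrist9.png",f["color"])
E
python3 nxt.py 40,97,40 28,86.5,40
```

```text
t 17.52 tcp [0.6099 0.0252 0.1532] lean 39.93 yaw 0.07 B jig [ 44.   -0.2 105.2] q [-0.13  0.02  2.14  0.3   0.3  -1.96] F [-0.9  0.4 -2.8] gap 0.0395 clr 4.1
40,97,40 d_mm [-8.4  3.7  0.3] rot [-0.06  0.04 -0.07] q [-0.13  0.02  2.17  0.33  0.26 -1.99] 0.0 clr 4.7
28,86.5,40 d_mm [-15.9   0.3  -0. ] rot [0. 0. 0.] q [-0.14  0.02  2.21  0.39  0.23 -2.06] 0.0 clr 4.8
```

View pics/scene9.png

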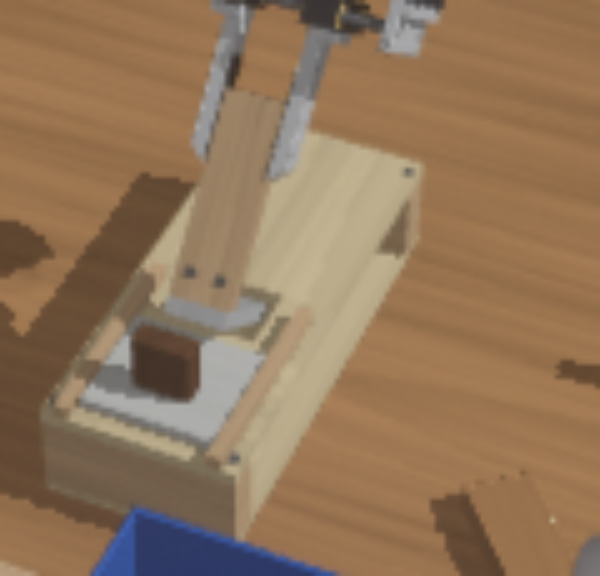

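View pics/wrist9.png

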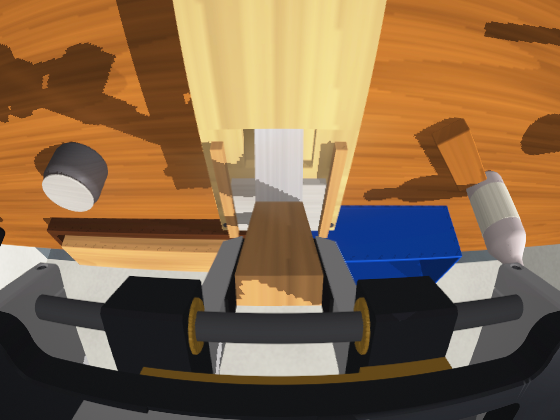

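The toe is entering the slot. The foot spans columns 255–303 within the slot's 243–315, so it is centred, and contact force is low. I'm continuing along the foot's length.

>>> apply_moves(deltas=[[0,-0.0042,0.0018,0.0003,0,0,0],[0,-0.0042,0.0018,0,0,0,0],[0,-0.006,0,0,0,0,0],[0,-0.006,0,0,0,0,0],[0,-0.004,0,0,0,0,0],[0,0,0,0,0,0,0],[0,0,0,0,0,0,0]])

```text
time: 18.1
tcp_pos: [0.5928, 0.0256, 0.134]
eef_rot: [-1.57, -0.696, 0.001]
contact_force: [0.5, 0.0, -3.1]
finger_gap: 0.0396
```

```bash
python3 nxt.py 28,86.5,40 22,81.5,40 16,76.5,40 10,70,40 8,62,34
```

```text
t 18.1 tcp [0.5928 0.0256 0.134 ] lean 39.86 yaw 0.06 B jig [26.9  0.1 85.9] q [-0.14  0.02  2.2   0.38  0.25 -2.05] F [ 0.5  0.  -3.1] gap 0.0396 clr 4.7
28,86.5,40 d_mm [ 1.   0.3 -0.1] rot [-0.06  0.03 -0.14] q [-0.14  0.02  2.21  0.39  0.23 -2.06] 0.0 clr 4.8
22,81.5,40 d_mm [-7.8 -0.   0. ] rot [0. 0. 0.] q [-0.14  0.02  2.23  0.43  0.22 -2.1 ] 0.0 clr 4.9
16,76.5,40 d_mm [-7.8 -0.   0. ] rot [0. 0. 0.] q [-0.14  0.02  2.25  0.47  0.2  -2.15] 0.0 clr 4.9
10,70,40 d_mm [-8.8  1.1 -0. ] rot [0. 0. 0.] q [-0.15  0.02  2.27  0.54  0.18 -2.21] 0.0 clr 6.1
8,62,34 d_mm [-0.1  5.2 -0. ] rot [0. 0. 6.] q [-0.13  0.04  2.16  0.21  0.35 -1.88] 0.0 clr 8.4
```

>>> apply_moves(deltas=[[0,-0.005,0,0,0,0,0],[0,-0.005,0,0,0,0,0],[0,-0.005,0,0,0,0,0],[0,-0.005,0,0,0,0,0],[0,-0.003,0.0008,0,0,0,0],[0,0,0,0,0,0,0],[0,0,0,0,0,0,0]])

```text
time: 18.68
tcp_pos: [0.5759, 0.0255, 0.1188]
eef_rot: [-1.57, -0.696, 0.001]
contact_force: [-0.1, 0.1, -2.0]
finger_gap: 0.0403
```

```bash
python3 nxt.py 10,69,38 9,64,34 8,59,30 8,54,24 7,49,17 5,44,10 2,40,3 1,38,0 0,20,0
```

```text
t 18.68 tcp [0.5759 0.0255 0.1188] lean 39.87 yaw 0.06 B jig [10.1  0.1 70.7] q [-0.15  0.02  2.26  0.5   0.2  -2.18] F [-0.1  0.1 -2. ] gap 0.0403 clr 5.6
10,69,38 d_mm [ 0.9  1.3 -0. ] rot [-0.06  0.03  1.87] q [-0.14  0.02  2.23  0.36  0.24 -2.04] 0.0 clr 6.0
9,64,34 d_mm [ 0.5  3.5 -0. ] rot [0. 0. 4.] q [-0.13  0.04  2.16  0.21  0.36 -1.87] 0.0 clr 7.4
8,59,30 d_mm [ 0.7  3.7 -0. ] rot [0. 0. 4.] q [-0.12  0.07  2.09  0.13  0.47 -1.79] 0.0 clr 8.5
8,54,24 d_mm [ 4.   4.7 -0. ] rot [0. 0. 6.] q [-0.1   0.11  1.98  0.07  0.64 -1.72] 0.0 clr 10.6
7,49,17 d_mm [ 4.7  4.6 -0. ] rot [0. 0. 7.] q [-0.09  0.18  1.85  0.04  0.82 -1.68] 0.0 clr 12.3
5,44,10 d_mm [ 4.3  4.7 -0. ] rot [0. 0. 7.] q [-0.08  0.25  1.72  0.02  1.   -1.66] 0.0 clr 13.5
2,40,3 d_mm [ 4.   3.9 -0. ] rot [0. 0. 7.] q [-0.07  0.33  1.6   0.    1.16 -1.65] 0.0 clr 14.3
1,38,0 d_mm [ 2.2  2.  -0. ] rot [0. 0. 3.] q [-0.07  0.36  1.54  0.    1.23 -1.64] 0.0 clr 14.0
0,20,0 d_mm [-1. 18. -0.] rot [0. 0. 0.] q [-0.07  0.38  1.57 -0.    1.19 -1.64] 0.0 clr 14.0
```

>>> apply_moves(deltas=[[0,0.0009,0.0013,0,0,0,1.9],[0,0.0005,0.0035,0,0,0,4],[0,0.0007,0.0037,0,0,0,4],[0,0.002,0.0023,0,0,0,3],[0,0.002,0.0023,0,0,0,3],[0,0.0047,0.0046,0,0,0,7],[0,0.0043,0.0047,0,0,0,7],[0,0.004,0.0039,0,0,0,7],[0,0.0022,0.002,0,0,0,3],[0,0,0,0,0,0,0],[0,0,0,0,0,0,0]])

```text
time: 19.6
tcp_pos: [0.6085, 0.0256, 0.0997]
eef_rot: [-1.57, -0.001, 0.001]
contact_force: [-0.9, 0.2, -3.3]
finger_gap: 0.0399
```

```bash
python3 - <<'E'
from rig import bot
from h import *
f=bot.grab_frame("scene"); cv2.imwrite("pics/scene10.png",cv2.resize(f["color"][180:300,230:350],None,fx=5,fy=4.8))
E
python3 nxt.py 0,20,0 -12,9,0
```

```text
t 19.65 tcp [0.6067 0.0258 0.1   ] lean 0.0 yaw 0.08 B jig [ 0.7  0.3 37.4] q [-0.07  0.37  1.54  0.    1.24 -1.64] F [-0.7 -0.2 -3.9] gap 0.0399 clr 14.3
0,20,0 d_mm [-0.7 17.4 -0.3] rot [-0.03  0.08  0.  ] q [-0.07  0.38  1.57 -0.    1.19 -1.64] 0.0 clr 14.0
-12,9,0 d_mm [-12.  11.  -0.] rot [0. 0. 0.] q [-0.07  0.37  1.62  0.    1.16 -1.64] 0.0 clr 3.0
```

View pics/scene10.png

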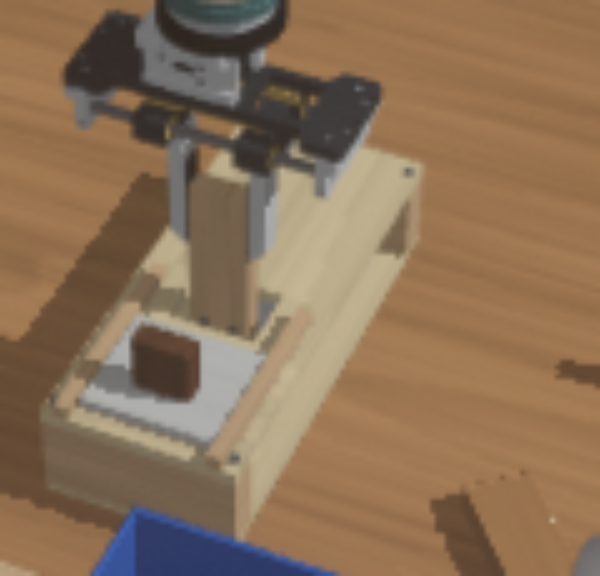

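The stop stands upright through the slot, with the foot below the deck. I'm lowering it and shifting it towards the slot's near edge.

>>> apply_moves(deltas=[[0,0,0.006,0,0,0,0],[0,0,0.006,0,0,0,0],[0,-0.001,0.006,0,0,0,0],[0,-0.004,0.003,0,0,0,0],[0,-0.004,0.003,0,0,0,0],[0,-0.003,0.002,0,0,0,0],[0,0,0.001,0,0,0,0],[0,0,0,0,0,0,0],[0,0,0,0,0,0,0]])

```text
time: 20.4
tcp_pos: [0.5953, 0.0256, 0.0739]
eef_rot: [-1.57, -0.001, 0.001]
contact_force: [-0.4, 0.0, -3.6]
finger_gap: 0.0399
```

```bash
python3 - <<'E'
from rig import bot
from h import *
f=bot.grab_frame("wrist"); np.savez("f_wrist11.npz",**f); cv2.imwrite("pics/wrist11.png",f["color"]); P=wcloud(f)
for v in range(150,260,5): print(v,P[v,280].round(4),P[v,250].round(4))
E
python3 nxt.py -12.5,6,0
```

```text
150 [0.5376 0.0261 0.0762] [0.5375 0.0063 0.0773]
155 [0.541  0.0261 0.0759] [0.5409 0.0061 0.0763]
160 [0.5443 0.0261 0.0763] [0.5441 0.0062 0.0776]
165 [0.5477 0.0261 0.0759] [0.5478 0.0059 0.0751]
170 [0.5511 0.0261 0.0756] [0.5511 0.0059 0.0755]
175 [0.5545 0.0261 0.0757] [0.5544 0.0059 0.0759]
180 [0.5579 0.0261 0.076 ] [0.558  0.0058 0.075 ]
185 [0.5613 0.0261 0.0758] [0.5613 0.0058 0.0759]
190 [0.5649 0.0261 0.0752] [0.5648 0.0057 0.0755]
195 [0.5682 0.0261 0.0759] [0.5683 0.0057 0.0757]
200 [0.5718 0.0261 0.0754] [0.5718 0.0056 0.0755]
205 [0.5752 0.0261 0.076 ] [0.5753 0.0055 0.0757]
210 [0.5785 0.0261 0.077 ] [0.5789 0.0054 0.0756]
215 [0.5856 0.0262 0.0646] [ 0.6025 -0.001   0.0059]
220 [0.5857 0.0261 0.0768] [0.5856 0.0054 0.0774]
225 [0.5854 0.0261 0.0891] [0.5856 0.0064 0.0885]
230 [0.5857 0.026  0.0985] [0.5854 0.0073 0.0995]
235 [0.5857 0.026  0.1079] [0.5856 0.008  0.1083]
240 [0.5861 0.026  0.1155] [0.5866 0.0085 0.1141]
245 [0.5857 0.0259 0.1244] [0.586  0.0093 0.1238]
250 [0.5857 0.0259 0.1318] [0.5854 0.01   0.1326]
255 [0.586  0.0259 0.1379] [0.5859 0.0105 0.1381]
t 20.45 tcp [0.5955 0.0256 0.074 ] lean 0.06 yaw 0.08 B jig [-10.4   0.1  11.4] q [-0.07  0.37  1.6   0.    1.17 -1.65] F [ 0.7 -0.9 -3.5] gap 0.0395 clr 4.5
-12.5,6,0 d_mm [-2.   5.4 -0.1] rot [-0.02  0.08  0.06] q [-0.07  0.37  1.62 -0.    1.15 -1.64] 0.0 clr 0.0
```

View pics/wrist11.png

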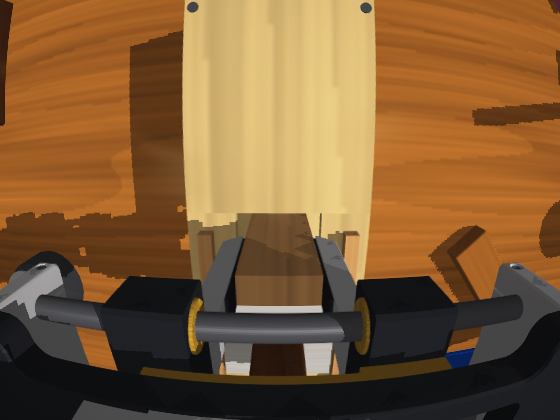

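The stem's front face is about 5 mm from the slot edge in the wrist view, which agrees with the model. I'll shift it 2.2 mm, set it down and release.

>>> apply_moves(deltas=[[0,-0.0022,0.002,0,0,0,0],[0,0,0.002,0,0,0,0],[0,0,0.001,0,0,0,0],[0,0,0.0005,0,0,0,0],[0,0,0,0,0,0,0],[0,0,0,0,0,0,0]])

```text
time: 20.95
tcp_pos: [0.5926, 0.0257, 0.0685]
eef_rot: [-1.57, 0.0, 0.001]
contact_force: [-1.3, 0.8, 1.7]
finger_gap: 0.0394
```

```bash
python3 nxt.py -12.5,6,0
```

```text
t 20.95 tcp [0.5926 0.0257 0.0685] lean -0.02 yaw 0.08 B jig [-13.4   0.2   5.9] q [-0.07  0.37  1.62  0.    1.15 -1.65] F [-1.3  0.8  1.7] gap 0.0394 clr -0.1
-12.5,6,0 d_mm [ 0.9 -0.1 -0.2] rot [-0.03  0.08 -0.02] q [-0.07  0.37  1.62  0.    1.15 -1.64] 0.0 clr 0.0
```

>>> apply_moves(deltas=[[0.75,0,0,0,0,0,0],[0.75,0,0,0,0,0,0],[0.75,0,0,0,0,0,0],[0.75,0,0,0,0,0,0],[0.75,0,0,0,0,0,0],[0.75,0,-0.015,0,0,0,0],[0.75,0,-0.03,0,0,0,0],[0.75,0,-0.035,0,0,0,0],[0.75,0.005,-0.03,0,0,0,0],[0.75,0.03,0,0,0,0,0],[0.75,0.0325,0,0,0,0,0],[0.75,0.0325,0,0,0,0,0]])

```text
time: 21.95
tcp_pos: [0.6942, 0.0257, 0.1799]
eef_rot: [-1.571, -0.003, 0.001]
contact_force: [-0.9, -0.2, 1.4]
finger_gap: 0.0706
```

Run:
```python
from rig import bot
from h import *
f=bot.grab_frame("scene"); cv2.imwrite("pics/scene12.png",cv2.resize(f["color"][180:300,230:350],None,fx=5,fy=4.8))
f=bot.grab_frame("wrist"); np.savez("f_wrist12.npz",**f); cv2.imwrite("pics/wrist12.png",f["color"]); P=wcloud(f); X,Y,Z=P[...,0],P[...,1],P[...,2]
s=bot.get_state(); print(s["time"],s["tcp_pos"],s["eef_rot"],s["finger_gap"])
m=(abs(Z-.155)<.006)&(abs(Y-.025)<.03)&(abs(X-.5925)<.02); print("stem top",m.sum(),rect(P[m]),np.median(Z[m]))
m=(abs(Z-.129)<.004)&(abs(Y-.025)<.03)&(abs(X-.69)<.02); print("grip",m.sum(),rect(P[m]))
```

```text
22.05 [0.69711101 0.0254001  0.17636261] [-1.57042144e+00 -2.02947801e-03  1.15565109e-03] 0.07034437455402105
stem top 1264 (array([590.4,  25.5]), array([16.5, 40. ]), 0.09) 0.15581737275065757
grip 966 (array([690.4,  24.5]), array([17.7, 39.3]), 0.16)
```

View pics/scene12.png

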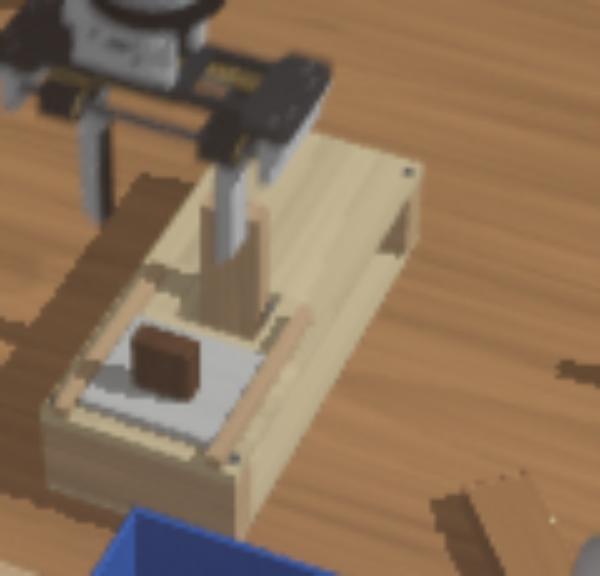

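View pics/wrist12.png

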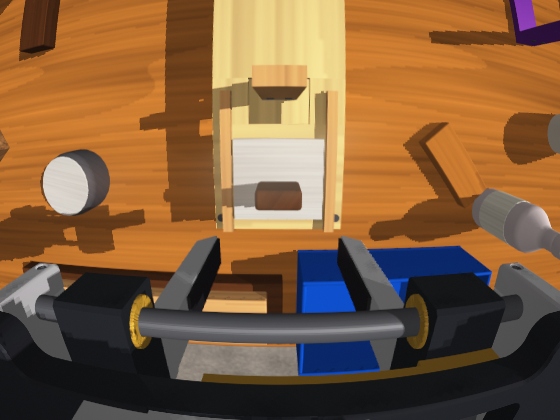

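The stop stands upright on the base: its top is at z 0.156, its yaw is 0.1°, and it sits 13 mm before the slot's centre. Now for the lock.

>>> apply_moves(deltas=[[0.75,-0.003,0.03,0,0,0,0],[0.75,0,0.035,0,0,0,0],[0.75,0,0.03,0,0,0,0],[0.75,0,0.018,0,0,0,0],[0.75,0,0.009,0,0,0,0],[0,0,0,0,0,0,0],[0,0,0,0,0,0,0],[0,0,0,0,0,0,0],[0,0,0,0,0,0,0],[0,0,0,0,0,0,0],[0,0,0,0,0,0,0],[0,0,0,0,0,0,0]], force=40)

```text
time: 23.05
tcp_pos: [0.6909, 0.0249, 0.058]
eef_rot: [-1.572, -0.003, 0.001]
contact_force: [-0.4, -1.9, 5.2]
finger_gap: 0.0396
```

>>> apply_moves(deltas=[[0,-0.003,0,0,0,0,0],[0,-0.006,0,0,0,0,0],[0,-0.007,0,0,0,0,0],[0,-0.007,0,0,0,0,0],[0,-0.006,0,0,0,0,0],[0,-0.004,0,0,0,0,0],[0,-0.003,0,0,0,0,0],[0,-0.002,0,0,0,0,0],[0,0,0,0,0,0,0],[0,0,0,0,0,0,0]])

```text
time: 23.88
tcp_pos: [0.6532, 0.025, 0.0579]
eef_rot: [-1.572, -0.004, 0.001]
contact_force: [0.8, -2.3, 6.5]
finger_gap: 0.0395
```

>>> apply_moves(deltas=[[0,-0.0015,0,0,0,0,0],[0,-0.0015,0,0,0,0,0],[0,0,0,0,0,0,0]])

```text
time: 24.13
tcp_pos: [0.651, 0.025, 0.0579]
eef_rot: [-1.572, -0.005, 0.001]
contact_force: [1.4, -2.1, 6.3]
finger_gap: 0.0395
```

>>> apply_moves(deltas=[[0,-0.0015,0,0,0,0,0],[0,-0.0015,0,0,0,0,0],[0,0,0,0,0,0,0]])

```text
time: 24.38
tcp_pos: [0.6512, 0.025, 0.0579]
eef_rot: [-1.571, -0.011, 0.001]
contact_force: [8.0, -3.1, 1.9]
finger_gap: 0.0395
```

>>> apply_moves(deltas=[[0.75,0.002,0,0,0,0,0],[0.75,0,0,0,0,0,0],[0.75,0,0,0,0,0,0],[0.75,0,0,0,0,0,0],[0.75,0,0,0,0,0,0],[0.75,0,-0.015,0,0,0,0],[0.75,0,-0.03,0,0,0,0],[0.75,0,-0.035,0,0,0,0],[0.75,0,-0.035,0,0,0,0],[0.75,0,0,0,0,0,0],[0.75,0,0,0,0,0,0]])

```text
time: 25.3
tcp_pos: [0.6491, 0.0257, 0.1737]
eef_rot: [-1.571, -0.005, 0.002]
contact_force: [0.1, 0.4, -0.8]
finger_gap: 0.0708
```

```bash
cat > chk.py <<'E'
import sys
from rig import bot
from h import *
n=sys.argv[1]
f=bot.grab_frame("wrist"); np.savez(f"f_wrist{n}.npz",**f); cv2.imwrite(f"pics/wrist{n}.png",f["color"]); P=wcloud(f); X,Y,Z=P[...,0],P[...,1],P[...,2]
s=bot.get_state(); print(s["time"],s["tcp_pos"],s["eef_rot"],s["finger_gap"])
def r(l,m): print(l,m.sum(),rect(P[m]) if m.sum()>5 else "", np.median(Z[m]) if m.any() else "")
c=abs(Y-.025)<.03
r("stem top",(abs(Z-.155)<.006)&c&(abs(X-.5925)<.02))
r("grip",(abs(Z-.129)<.004)&c&(X>.63)&(X<.72))
m=(abs(Z-.084)<.003)&c&(X>.59)&(X<.66); print("plate edge",np.percentile(X[m],[0,1,5]).round(4) if m.any() else "")
r("deck",(abs(Z-.076)<.003)&(abs(Y-.025)<.08)&(X>.4)&(X<.575))
r("rail on deck",(abs(Z-.106)<.004)&(abs(Y-.025)<.08)&(X>.4)&(X<.60))
E
python3 chk.py 13
```

```text
25.35 [0.64758503 0.02583533 0.17141345] [-1.57023182e+00 -4.69814967e-04  1.46909515e-03] 0.07067878527539126
stem top 1308 (array([590.6,  25.3]), array([16.9, 40.3]), 0.09) 0.15579517610991395
grip 965 (array([650.3,  24.5]), array([40.1, 17.9]), 89.97) 0.12865964539068914
plate edge [0.6007 0.6043 0.6084]
deck 16702 (array([510.1,  25.2]), array([131.2, 130. ]), 89.9) 0.07583891957125946
rail on deck 16 (array([582.9,  25.6]), array([ 0.1, 39.6]), 0.09) 0.10894215922490783
```

View pics/wrist13.png

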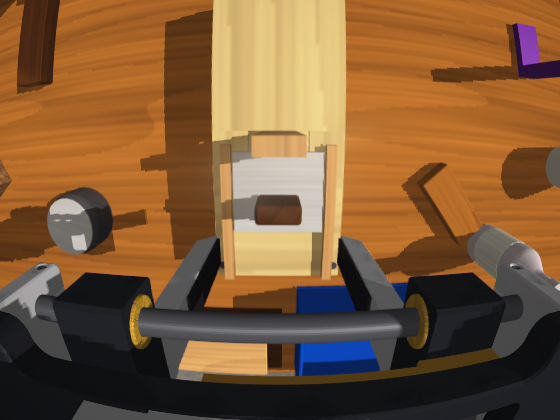

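The lock moved exactly 40 mm and is home, with its edge 3 mm before the slot's centre and the stop undisturbed. Next is the rail.

>>> apply_moves(deltas=[[0.95,-0.0205,0,-0.0309,0,0,0],[0.95,-0.0205,0,-0.0309,0,0,0],[0.95,-0.0205,0,-0.0309,0,0,0],[0.95,-0.0205,0,-0.0309,0,0,0],[0.95,-0.0205,0,-0.0309,0,0,0],[0.95,-0.0205,0,-0.0309,0,0,0],[0.95,-0.0205,0,-0.0309,0,0,0],[0.95,-0.0205,0,-0.0309,0,0,0],[0.95,-0.0205,0,-0.0309,0,0,0],[0.95,-0.0205,0,-0.0309,0,0,0],[0.95,-0.0205,0,-0.0309,0,2.4,0],[0.95,0,0,0,0,0,0]])

```text
time: 26.35
tcp_pos: [0.4181, -0.3188, 0.1687]
eef_rot: [-1.571, 0.005, -0.047]
contact_force: [-0.3, 0.6, 0.2]
finger_gap: 0.0893
```

>>> apply_moves(deltas=[[0.95,0,0,0,0,0,0],[0.95,0,0,0,0,0,0]])

```text
time: 26.52
tcp_pos: [0.4222, -0.3133, 0.1694]
eef_rot: [-1.567, 0.002, -0.041]
contact_force: [0.2, 0.3, -0.6]
finger_gap: 0.0894
```

Run:
```python
from rig import bot
from h import *
f=bot.grab_frame("wrist"); np.savez("f_wrist14.npz",**f); cv2.imwrite("pics/wrist14.png",f["color"]); P=wcloud(f); X,Y,Z=P[...,0],P[...,1],P[...,2]
s=bot.get_state(); print(s["time"],s["tcp_pos"],s["eef_rot"],s["finger_gap"],np.round(s["qpos"],2))
m=(abs(Z-.030)<.004)&(abs(Y+.314)<.05)&(abs(X-.42)<.09); m=cv2.morphologyEx(m.astype(np.uint8),cv2.MORPH_OPEN,np.ones((5,5)))>0
print(m.sum(),rect(P[m]),np.median(Z[m]))
```

```text
26.5667 [ 0.42267158 -0.31301614  0.16982359] [-1.56791435e+00  1.44136999e-03 -3.97297061e-02] 0.08917516152006003 [-0.77  0.2   1.6   0.    1.34 -2.3 ]
5687 (array([ 420. , -316.5]), array([ 50.4, 149.6]), 87.81) 0.029719445669207645
```

View pics/wrist14.png

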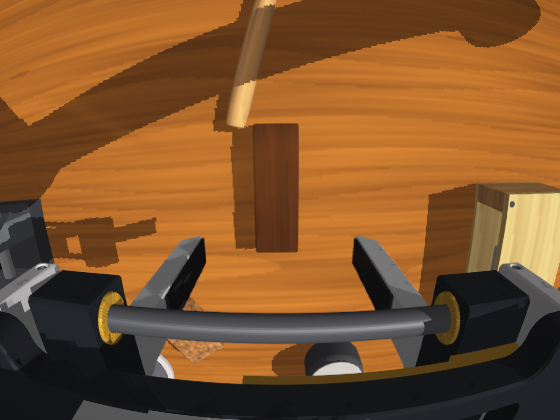

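The rail, dark and 150 x 50 mm with its top at z 0.030, lies at (275,188), centred between the fingers. I'm going down to grip it.

>>> apply_moves(deltas=[[0.95,0,0.03,-0.0015,0,0,0],[0.95,0,0.035,0,0,0,0],[0.95,0,0.035,0,0,0,0],[0.95,0,0.035,0,0,0,0],[0.95,0,0.03,0,0,0,0],[0.95,0,0.018,0,0,0,0],[0.95,0,0.01,0,0,0,0],[0.95,0,0.005,0,0,0,0],[0,0,0,0,0,0,0],[0,0,0,0,0,0,0],[0,0,0,0,0,0,0],[0,0,0,0,0,0,0]], force=30)

```text
time: 27.57
tcp_pos: [0.4237, -0.3167, -0.0257]
eef_rot: [-1.572, -0.002, -0.04]
contact_force: [0.1, 0.6, 0.8]
finger_gap: 0.0659
```

>>> apply_moves(deltas=[[0,0,0,0,0,0,0],[0,0,0,0,0,0,0],[0,0,0,0,0,0,0],[0,0,0,0,0,0,0]])

```text
time: 27.9
tcp_pos: [0.423, -0.3162, -0.0264]
eef_rot: [-1.571, -0.001, -0.041]
contact_force: [-0.1, -0.3, 5.0]
finger_gap: 0.0497
```

>>> apply_moves(deltas=[[0,0,-0.02,0,0,0,0],[0,0,-0.035,0,0,0,0],[0,0,-0.035,0,0,0,0],[0,0,-0.035,0,0,0,0],[0,0,-0.03,0,0,-2.35,0],[0,0.008,0,0.0342,0,0,0],[0,0.008,0,0.0342,0,0,0],[0,0.008,0,0.0342,0,0,0],[0,0.008,0,0.0342,0,0,0],[0,0.008,0,0.0342,0,0,0],[0,0.008,0,0.0342,0,0,0],[0,0.008,0,0.0342,0,0,0]])

```text
time: 28.9
tcp_pos: [0.4781, -0.0749, 0.1277]
eef_rot: [-1.57, 0.001, -0.0]
contact_force: [0.7, -0.3, -1.2]
finger_gap: 0.0501
```

>>> apply_moves(deltas=[[0,0.008,0,0.0342,0,0,0],[0,0.008,0,0.0342,0,0,0],[0,0.0075,0,0.0342,0,0,0],[0,0,0,0,0,0,0],[0,0,0,0,0,0,0],[0,0,0,0,0,0,0]])

```text
time: 29.4
tcp_pos: [0.5015, 0.0257, 0.1277]
eef_rot: [-1.571, 0.001, 0.001]
contact_force: [-0.3, -1.2, -1.0]
finger_gap: 0.0494
```

Run:
```python
from rig import bot
from h import *
f=bot.grab_frame("wrist"); np.savez("f_wrist15.npz",**f); cv2.imwrite("pics/wrist15.png",f["color"]); P=wcloud(f); X,Y,Z=P[...,0],P[...,1],P[...,2]
s=bot.get_state(); t=s["tcp_pos"]; print(s["time"],t,s["eef_rot"],s["finger_gap"],np.round(s["qpos"],2))
m=(abs(Z-t[2]-.0564)<.006)&(abs(Y-.025)<.05)&(abs(X-.5)<.1)
print(m.sum(),rect(P[m]),np.median(Z[m])); p=P[m]; print(np.percentile(p[:,0],[1,99]),np.polyfit(p[:,0],p[:,2],1))
r=m&(abs(Y-.0255)<.005); print(np.percentile(X[r],[0,100]))
```

```text
29.45 [0.5014906  0.02521609 0.12777284] [-1.57101406e+00  1.06406019e-03  1.35037644e-04] 0.04993351166592886 [-0.09  0.19  1.72 -0.    1.23 -1.66]
20055 (array([499.2,  25.4]), array([150.5,  74.1]), 0.75) 0.1838120334450523
[0.42509435 0.57079759] [-0.0023189   0.18494227]
[0.4240673  0.57426815]
```

View pics/wrist15.png

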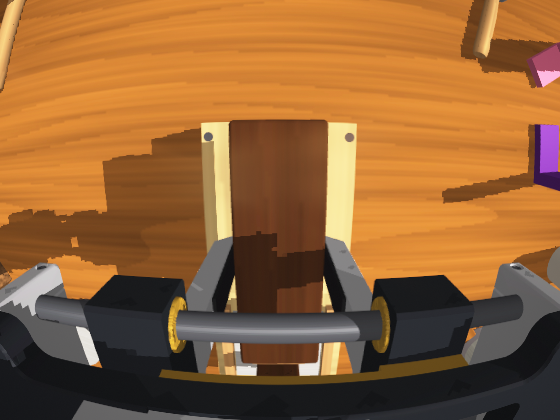

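The rail is held level and in line, with its far end about 8 mm short of the stop. I'm lowering it onto the deck.

>>> apply_moves(deltas=[[0,0,0.02,0,0,0,0],[0,0,0.025,0,0,0,0],[0,0,0.018,0,0,0,0],[0,0,0.009,0,0,0,0],[0,0,0.003,0,0,0,0],[0,0,0,0,0,0,0],[0,0,0,0,0,0,0]])

```text
time: 30.03
tcp_pos: [0.5029, 0.0254, 0.0539]
eef_rot: [-1.571, -0.001, -0.001]
contact_force: [0.4, -0.1, -1.9]
finger_gap: 0.0498
```

>>> apply_moves(deltas=[[0,0,0.0025,0,0,0,0],[0,0,0.0015,0,0,0,0],[0,0,0,0,0,0,0],[0,0,0,0,0,0,0]])

```text
time: 30.37
tcp_pos: [0.5025, 0.026, 0.0496]
eef_rot: [-1.571, -0.001, 0.001]
contact_force: [1.1, 0.7, -1.0]
finger_gap: 0.0498
```

>>> apply_moves(deltas=[[0,0.002,0,0,0,0,0],[0,0.002,0,0,0,0,0],[0,0.001,0,0,0,0,0],[0,0,0,0,0,0,0],[0,0,0,0,0,0,0]])

```text
time: 30.78
tcp_pos: [0.5065, 0.0261, 0.0496]
eef_rot: [-1.57, 0.001, 0.001]
contact_force: [-4.7, -0.5, 5.7]
finger_gap: 0.0495
```

Run:
```python
from rig import bot
from h import *
s=bot.get_state(); t=s["tcp_pos"]; print(s["time"],t,s["eef_rot"],np.round(s["contact_force"],1))
f=bot.grab_frame("top"); np.savez("f_top16.npz",**f); cv2.imwrite("pics/top16.png",cv2.resize(f["color"][120:270,215:345],None,fx=5,fy=4))
f=bot.grab_frame("scene"); np.savez("f_scene16.npz",**f); cv2.imwrite("pics/scene16.png",cv2.resize(f["color"][180:300,230:350],None,fx=5,fy=4.8))
f=bot.grab_frame("wrist"); np.savez("f_wrist16.npz",**f); P=wcloud(f); X,Y,Z=P[...,0],P[...,1],P[...,2]
m=(abs(Z-.106)<.004)&(abs(Y-.0255)<.006)&(abs(X-.5)<.1); print(m.sum(),np.percentile(X[m],[0,1,99,100]),np.median(Z[m]))
```

```text
30.7833 [0.50646015 0.0261456  0.04961193] [-1.57035132e+00  1.10080871e-03  6.41631073e-04] [-4.7 -0.5  5.7]
4946 [0.42909655 0.43012063 0.5827058  0.58376095] 0.10575927982022991
```

View pics/scene16.png

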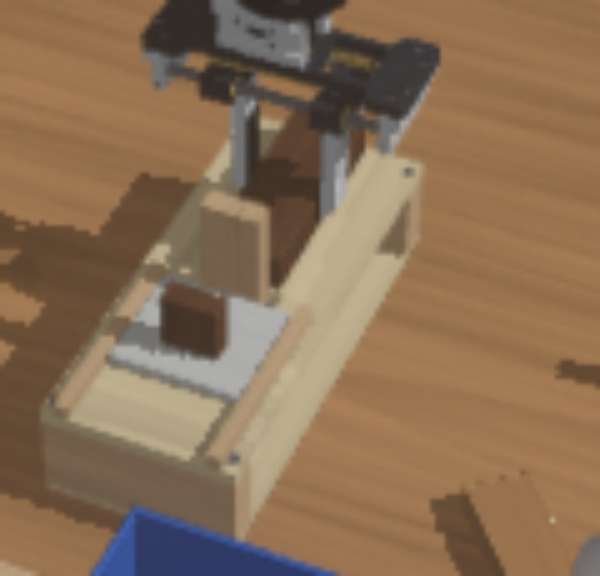

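>>> apply_moves(deltas=[[0,0,-0.0006,0,0,0,0],[0,0.001,0,0,0,0,0],[0,0.001,0,0,0,0,0],[0,0.0005,0,0,0,0,0],[0,0,0,0,0,0,0],[0,0,0,0,0,0,0]])

```text
time: 31.43
tcp_pos: [0.5098, 0.0261, 0.0496]
eef_rot: [-1.57, -0.0, 0.0]
contact_force: [-0.1, 0.5, -0.9]
finger_gap: 0.05
```

```bash
cat > gap.py <<'E'
from rig import bot
from h import *
import sys
s=bot.get_state(); t=s["tcp_pos"]; print(s["time"],t,s["eef_rot"],np.round(s["contact_force"],1))
f=bot.grab_frame("wrist"); np.savez(f"f_wrist{sys.argv[1]}.npz",**f); P=wcloud(f); X,Y,Z=P[...,0],P[...,1],P[...,2]
c=abs(Y-.0255)<.006
m=(abs(Z-.106)<.003)&c&(X>.4)&(X<.56); print("rail end",X[m].min()+.15, np.median(Z[m]))
m=(Z>.112)&(Z<.15)&c&(X>.57)&(X<.62); print("stem face",np.percentile(X[m],[5,50]) if m.any() else None, np.polyfit(Z[m],X[m],1) if m.sum()>20 else "")
E
python3 gap.py 17
```

```text
31.4333 [0.50975221 0.02606495 0.04964596] [-1.57032617e+00 -1.93285999e-04  4.67381168e-04] [-0.1  0.5 -0.9]
rail end 0.5822999345380302 0.10578359564897435
stem face [0.58170772 0.58262432] [-0.13733081  0.59823702]
```

>>> apply_moves(deltas=[[0,0.0005,0,0,0,0,0],[0,0.0005,0,0,0,0,0],[0,0,0,0,0,0,0],[0,0,0,0,0,0,0]])

```text
time: 31.82
tcp_pos: [0.5103, 0.0261, 0.0497]
eef_rot: [-1.57, 0.001, 0.0]
contact_force: [-2.3, -0.6, 0.1]
finger_gap: 0.05
```

```bash
python3 gap.py 18
```

```text
31.8167 [0.51027264 0.02605977 0.0496667 ] [-1.57032086e+00  5.00503260e-04  4.22460693e-04] [-2.3 -0.6  0.1]
rail end 0.5828072885046134 0.1057629858265626
stem face [0.58208673 0.58291583] [-0.03465468  0.58687849]
```

The rail meets the stop: about 2 N of contact force, and the rail end and stem face both read 0.583. I'm releasing it.

>>> apply_moves(deltas=[[0.85,0,0,0,0,0,0],[0.85,0,0,0,0,0,0],[0.85,0,0,0,0,0,0],[0.85,0,0,0,0,0,0],[0.85,0,0,0,0,0,0],[0.85,0,0,0,0,0,0],[0.85,0,-0.015,0,0,0,0],[0.85,0,-0.03,0,0,0,0],[0.85,0,-0.035,0,0,0,0],[0.85,0,-0.035,0,0,0,0],[0.85,0,-0.03,0,0,0,0],[0.85,0.03,-0.02,0,0,0,0]])

```text
time: 32.87
tcp_pos: [0.5374, 0.0263, 0.2191]
eef_rot: [-1.571, -0.001, 0.001]
contact_force: [-0.4, -1.0, 0.2]
finger_gap: 0.0799
```

>>> apply_moves(deltas=[[0.85,0.035,-0.01,0,0,0,0],[0.85,0.03,0,0,0,0,0],[0.85,0,0,0,0,0,0],[0.85,0,0,0,0,0,0],[0.85,0,0,0,0,0,0]])

```text
time: 33.28
tcp_pos: [0.6045, 0.0261, 0.224]
eef_rot: [-1.57, 0.002, 0.001]
contact_force: [-0.6, 0.1, -0.0]
finger_gap: 0.0796
```

```bash
python3 chk.py 19
python3 - <<'E'
from h import *
f=dict(np.load("f_wrist19.npz")); P=wcloud(f); X,Y,Z=P[...,0],P[...,1],P[...,2]
m=(abs(Z-.106)<.0035)&(abs(Y-.0255)<.035)&(X>.4)&(X<.581); print("rail",rect(P[m]),np.polyfit(X[m],Z[m],1))
c=f["color"]; cv2.imwrite("pics/w19c.png",cv2.resize(c[20:240,190:370],None,fx=3,fy=2.7))
E
```

```text
33.3333 [0.60417942 0.02610835 0.22426813] [-1.57022853e+00  1.99450468e-03  4.74088640e-04] 0.08006953794346178
stem top 832 (array([590.6,  25.1]), array([16. , 39.9]), 0.38) 0.15560596834502727
grip 616 (array([649.7,  24.1]), array([17.3, 39.4]), 0.45) 0.12867831935474508
plate edge [0.6003 0.6023 0.6106]
deck 8770 (array([499.3,  25.1]), array([130.9, 151.9]), 89.76) 0.07585021630750793
rail on deck 6828 (array([508.3,  25.8]), array([148.9,  50.4]), 0.26) 0.10578447897712717
rail (array([507.4,  25.8]), array([147.1,  50.4]), 0.26) [-0.00052469  0.10604214]
```

View pics/w19c.png

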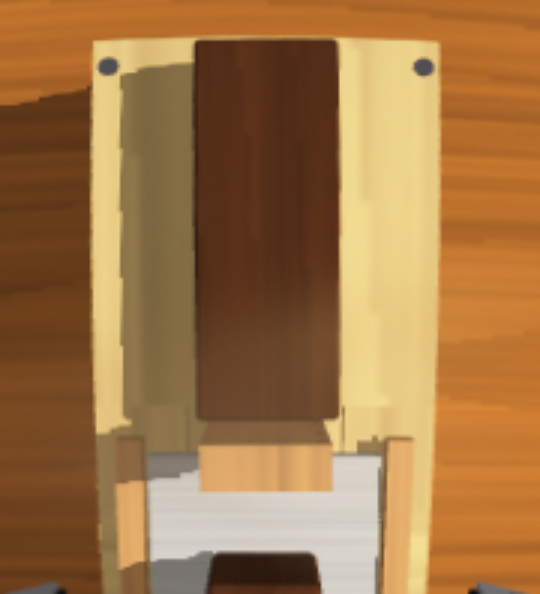

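Run:
```python
from h import *
from rig import bot
f=dict(np.load("f_wrist19.npz")); P=wcloud(f)
for u in (262,278,294): 
    v=np.arange(165,186); print(u,[(round(float(P[a,u,0]),4),round(float(P[a,u,2]),3)) for a in v if .575<P[a,u,0]<.59])
f=bot.grab_frame("scene"); cv2.imwrite("pics/scene20.png",cv2.resize(f["color"][170:310,200:400],None,fx=4,fy=4)); np.savez("f_scene20.npz",**f)
g=bot.grab_frame("top"); cv2.imwrite("pics/top20.png",g["color"])
for n,a in (("scene",f),("top",g)):
    Q=cloud(a); m=(abs(Q[...,2]-.106)<.004)&(abs(Q[...,1]-.0255)<.02)&(Q[...,0]>.4)&(Q[...,0]<.62); print(n,Q[...,0][m].min(),Q[...,0][m].max())
    m=(abs(Q[...,2]-.155)<.006)&(abs(Q[...,1]-.0255)<.025)&(abs(Q[...,0]-.59)<.03); print(rect(Q[m]) if m.sum()>5 else m.sum())
```

```text
262 [(0.5759, 0.105), (0.5768, 0.106), (0.5779, 0.106), (0.5789, 0.106), (0.58, 0.106), (0.5812, 0.105), (0.5824, 0.104), (0.5828, 0.108), (0.5828, 0.115), (0.5826, 0.122), (0.5827, 0.128), (0.5828, 0.133), (0.5829, 0.138), (0.5828, 0.144), (0.5829, 0.149), (0.583, 0.153), (0.5832, 0.158)]
278 [(0.5758, 0.106), (0.5769, 0.106), (0.578, 0.105), (0.579, 0.106), (0.5802, 0.105), (0.581, 0.107), (0.5825, 0.104), (0.5826, 0.11), (0.5826, 0.116), (0.5826, 0.122), (0.5826, 0.128), (0.5826, 0.134), (0.583, 0.138), (0.5826, 0.145), (0.5831, 0.148), (0.5829, 0.154), (0.5836, 0.155)]
294 [(0.5758, 0.105), (0.577, 0.105), (0.5779, 0.106), (0.579, 0.106), (0.5802, 0.105), (0.5811, 0.105), (0.5825, 0.103), (0.5822, 0.112), (0.5827, 0.115), (0.5826, 0.122), (0.5825, 0.129), (0.5826, 0.134), (0.5827, 0.139), (0.5827, 0.145), (0.5825, 0.151), (0.5829, 0.154), (0.5835, 0.156)]
scene 0.4325464419045515 0.6040797816511514
(array([593.6,  23.4]), array([23. , 40.9]), 0.01)
top 0.5495481334452301 0.5859093135962883
(array([592.2,  26.1]), array([40. , 16.4]), 89.6)
```

View pics/scene20.png

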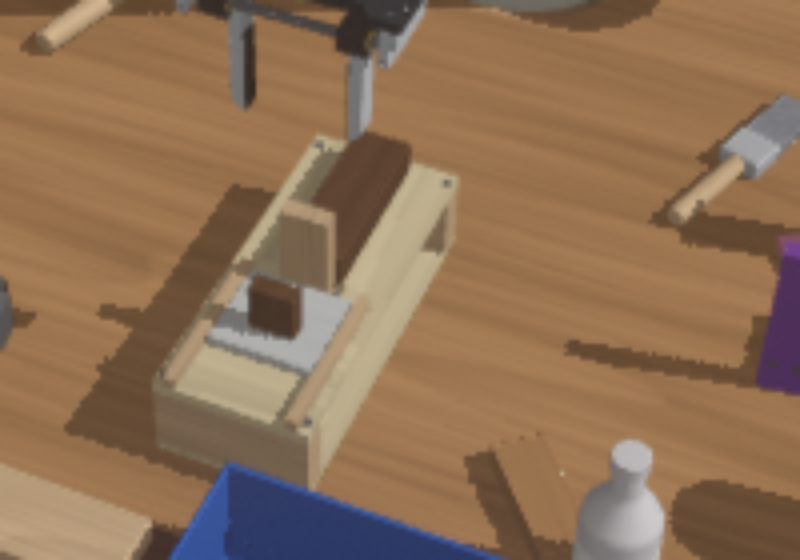

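View pics/top20.png

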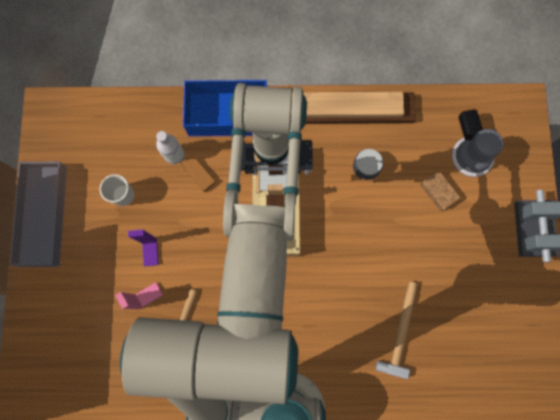

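The depth profile runs from the rail top (x 0.5825) straight into the vertical stem face (x 0.5826) with no gap. The lock is home, the bystanders are where they were, and the arm is clear, so I'm handing in.

```bash
python3 -c "
from rig import bot
print(bot.hand_in()); print(bot.get_state()['time'])"
```

```text
the job is handed in; nothing more can be done
None
the job is handed in; nothing more can be done
```

The job is done and handed in at about 33.5 s of the 72 s allowed; no verdict was reported.

I did the steps in the order asked: opened the lock to its end stop, put the stop in toe first at about 40° lean, righted it and let go. Then I slid the lock back 40.0 mm to fully home, and laid the rail against the stop with about 2 N of contact.

**Last checks, all in the wrist view unless noted:**
- **Stop:** upright, with its top at z 0.156, so the foot is flat on the base. Turn is 0.4° or less.
- **Lock:** its edge is 3 mm before the slot's centre, as it should be when fully home.
- **Rail:** flat on the deck with its top at z 0.106, within 1 mm of the stop's centreline. There is no measurable gap to the stem.
- **Bystanders and look-alikes:** unmoved by eye in the top view. I did not re-measure them.

**What went wrong or disagreed:**
- **Reported TCP:** the finger tips really sit about 41 mm behind it. My first two tries at the lock closed above the grip block and moved nothing; I corrected for this in every later grasp.
- **Camera offset:** the wrist camera reads about 2 mm lower in x than the other two. I judged the final fits within the wrist view alone. The gripper hid the rail's near end from the top camera.

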